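# Lid the crucibles for firing

### The arm

A 6-joint arm with a two-finger parallel gripper is mounted at the origin on the work surface. World frame = base frame: x ahead of the robot, y to its left, z up, the work surface at z = 0. Lengths are in m, angles in rad, forces in N, time in s.
With the tool pointing down it reaches from about 0.35 to 0.875 m from the base axis. Payload 4.2 kg.
Tool frame: the origin (TCP) lies on the centre line of the jaws, within the pads' length; the fingertips stand 19 mm ahead of it and the grasp point (between the pads) is the TCP; z points along the fingers, y is the line along which they close (so a half turn about z gives the same grasp; the last joint's range is limited). The gripper opens to 87 mm and grips with 3 to 60 N. Pads are 19 mm wide; open, the fingers measure 117 mm over their backs; the gripper's body (75 mm by 190 mm) begins 51 mm behind the grasp point.
Start: joints at [1.514, 0.385, 0.008, 0, -1.194, -0.259], TCP at [0.194, 0.594, 0.242] pointing down, gripper open.
Joint ranges: [-3.14, 3.14], [-1.21, 2.06], [-1.07, 1.41], [-3.16, 2.05], [-2.99, -0.16], [-3.1, 3.1]. Speed limits (rad/s): [2.79, 2.79, 3.14, 3.14, 3.14, 3.14].

### API

Orientations are given as a unit quaternion [w, x, y, z].
In Python, from plant import env gives the robot as it stands.
- The arm moves only by the tool jog_arm, never from a script. Its argument "deltas" is a list of rows, each an object of numbers: "x", "y", "z": the shift along the tool's x, y, z in units of 25 mm (1.0 is 25 mm); "rx", "ry", "rz": the turn, a rotation vector about the tool's x, y, z in units of 6 degrees (1.0 is 6 degrees); "fingers": the finger opening in mm, from 0 to 87. In form: [{"x": .., "y": .., "z": .., "rx": .., "ry": .., "rz": .., "fingers": ..}, ...]. A call has exactly 5 rows; each row shifts and turns the commanded pose from where the row before left it, along the tool's axes as they then stand; what a row does not reach is not made up. A row lasts 1/12 s, in which the tool goes at most 41.7 mm and 7.16 degrees, less where a joint would pass 70% of its speed; a pose out of reach is approached as far as the arm can. A call is refused whole if a number of a shift passes 1 or a number of a turn 1, either way. A call with a gripper value outside its range is refused whole. The fingers move at their own pace and stop on an object; the grip force is fixed at half the most. Time passes only in rows, so rows that do not move let the fingers close, or fill a call up. It gives the time, the measured TCP pose, the force, the opening and the grip force at its end, in the units of the state.
- env.sense(): the state, without advancing time (a new reading comes with each control period).
- env.capture(name): name is "scene" or "top" or "wrist"; returns the picture (400x640x3 uint8, red, green, blue); there is no depth.
- env.camera_model(name): a dict with "intrinsics" (3x3 intrinsics, pixels), "D" ([k1, k2, p1, p2, k3] as OpenCV has them; the pictures are not rectified), "xyz" and "attitude" of the camera in the world. Camera axes: x right, y down, z forward; pixel columns grow to the right and rows downward; lengths in m; the calibration is good to about 2 mm. A picture is of the moment at which its call begins: read the wrist's pose just before it. camera_model takes no time and is no camera call; for the wrist camera it gives the pose at the moment of the call.
- env.hand_in(): hands the job in; it is judged then, once.
The state is a dict: "time_s": time; "joints": joint angles; "joint_vel": joint speeds; "joint_torque": joint torques, N m; "eef_pos": TCP position; "tcp_rot": TCP orientation; "contact_force": force on the tool from outside, world axes, zero at the start; "moment": the same for the moment, N m; "opening": opening from 0.0 (shut) to 1.0 (fully open); "gripper_force": force on a finger pad.
Only numpy, scipy, OpenCV 4.12 (cv2) and the standard library are available. Lean on these libraries where they do the work, as an engineer would, in place of code of your own. Each camera call takes 0.05 s, during which the arm holds its last target. There are 200 camera calls.

### The job

The four empty porcelain crucibles on the steel tray are going into the muffle furnace: pick out the four knobbed porcelain lids from the things on the bench and put each one on the crucible it fits, centred so that it overhangs the rim evenly by about 5 mm all round and lies level. Set the lids down gently without dropping them, leave the crucibles standing where they are on the tray, and do not disturb the amber vial and the small beaker that stand among the lids.

Things in the scene. Friction and masses are not known exactly. Their poses are not given: they have to be found in the camera images.
- crucible_34: The smallest of the four open white porcelain crucibles standing on the dark steel furnace tray, loose: a tapered round cup, 34 mm across the rim (wall 3 mm), about 20 mm across the foot, 28 mm tall, empty. Origin: centre of its underside (on the tray's floor, 4 mm above the bench); z axis up, so the rim lies 28 mm above the origin.
- crucible_48: The second smallest of the four open white porcelain crucibles standing on the dark steel furnace tray, loose: a tapered round cup, 48 mm across the rim (wall 3 mm), about 28 mm across the foot, 38 mm tall, empty. Origin: centre of its underside (on the tray's floor, 4 mm above the bench); z axis up, so the rim lies 38 mm above the origin.
- crucible_62: The second largest of the four open white porcelain crucibles standing on the dark steel furnace tray, loose: a tapered round cup, 62 mm across the rim (wall 3 mm), about 36 mm across the foot, 50 mm tall, empty. Origin: centre of its underside (on the tray's floor, 4 mm above the bench); z axis up, so the rim lies 50 mm above the origin.
- crucible_78: The largest of the four open white porcelain crucibles standing on the dark steel furnace tray, loose: a tapered round cup, 78 mm across the rim (wall 3 mm), about 45 mm across the foot, 62 mm tall, empty. Origin: centre of its underside (on the tray's floor, 4 mm above the bench); z axis up, so the rim lies 62 mm above the origin.
- lid_44: The smallest of four loose white porcelain lids lying knob up on the bench: round disc 44 mm across, flat underneath, 4 mm thick at the edge, 7 mm at the middle; on its centre an upright round knob 12 mm in diameter, from 7 to 23 mm above the underside: take it by this. Fits the 34 mm crucible, overhanging its rim 5 mm all round. Origin: centre of the underside; z up through the knob.
- lid_58: The second smallest of four loose white porcelain lids lying knob up on the bench: round disc 58 mm across, flat underneath, 4 mm thick at the edge, 7 mm at the middle; on its centre an upright round knob 13 mm in diameter, from 7 to 23 mm above the underside: take it by this. Fits the 48 mm crucible, overhanging its rim 5 mm all round. Origin: centre of the underside; z up through the knob.
- lid_72: The second largest of four loose white porcelain lids lying knob up on the bench: round disc 72 mm across, flat underneath, 4 mm thick at the edge, 7 mm at the middle; on its centre an upright round knob 14 mm in diameter, from 7 to 23 mm above the underside: take it by this. Fits the 62 mm crucible, overhanging its rim 5 mm all round. Origin: centre of the underside; z up through the knob.
- lid_88: The largest of four loose white porcelain lids lying knob up on the bench: round disc 88 mm across, flat underneath, 4 mm thick at the edge, 7 mm at the middle; on its centre an upright round knob 16 mm in diameter, from 7 to 23 mm above the underside: take it by this. Fits the 78 mm crucible, overhanging its rim 5 mm all round. Origin: centre of the underside; z up through the knob.
- sample_vial: Bystander, to be left alone: a closed round amber sample vial with black cap standing among the lids, 36 mm in diameter, 68 mm tall. Origin: centre of its underside.
- beaker: Bystander, to be left alone: a small round clear glass beaker standing among the lids, 36 mm in diameter, 45 mm tall. Origin: centre of its underside.
There are look-alikes about, which are no part of the job. What is shaped like the lid_88 but yellow is not meant.

How it is judged:
By the outcome, as a careful person would: the job done as asked, in the order asked, and still so for the second after the job is handed in, with the robot touching nothing.
It also fails if it takes over 118 s, if anything falls off the work surface, if the arm or the gripper's body presses on something with over 40 N, if the wrist force passes 120 N, or if a joint passes its speed limit or range.

## Working session

There is one attempt and no reset: what is moved stays moved. The work goes in short steps, Python scripts to look and compute and a tool call to move; the robot and the scene stay as the last step left them, time stands still between calls to the robot, and variables do not carry over. Pictures are saved under pics/ and viewed, at most 14 in all, crops included, and the job is handed in when it is done.

Besides the shell and the picture viewer there is one more tool, called after ">>>" as name(argument=value, ...) on one line, values as JSON. jog_arm: Moves the arm, as the interface text tells. Its arguments: {"type":"object","properties":{"deltas":{"type":"array"}},"required":["deltas"]}

```bash
mkdir -p pics; ls; cat > shot.py <<'E'
from plant import env
import cv2,sys
for n in sys.argv[1:]:
    cv2.imwrite(f'pics/{n}.png',env.capture(n.split('_')[0])[:,:,::-1])
    m=env.camera_model(n.split('_')[0]);print(m)
print(env.sense())
E
python3 shot.py top_0 scene_0
```

```text
pics
{'intrinsics': array([[448.47081996,   0.        , 306.82085218],
       [  0.        , 448.47081996, 192.56947159],
       [  0.        ,   0.        ,   1.        ]]), 'D': array([0.02260272, 0.        , 0.        , 0.        , 0.        ]), 'xyz': array([ 0.43787803, -0.00580882,  1.09293646]), 'attitude': array([ 0.01515372, -0.70183153,  0.71144534, -0.03237892])}
{'intrinsics': array([[414.94214282,   0.        , 323.20693309],
       [  0.        , 414.94214282, 201.28630582],
       [  0.        ,   0.        ,   1.        ]]), 'D': array([0.03507149, 0.        , 0.        , 0.        , 0.        ]), 'xyz': array([ 1.39826025, -0.27244518,  0.73134411]), 'attitude': array([-0.3561595 ,  0.71050798,  0.54281922, -0.27143343])}
{'time_s': 0.1, 'joints': array([ 1.51359733e+00,  3.85423993e-01,  6.79185714e-03, -4.43849743e-04,
       -1.19403509e+00, -2.58613291e-01]), 'joint_vel': array([-6.39740986e-04, -7.28934430e-04,  2.47922589e-03,  2.29059099e-03,
       -2.33031761e-04,  4.09318934e-05]), 'joint_torque': array([-4.98386107e-04, -3.91690099e+01,  1.87934679e+01,  4.23192635e+00,
        1.34571674e-02, -7.53969175e-05]), 'eef_pos': array([0.19393445, 0.59361969, 0.24061276]), 'tcp_rot': array([ 9.51447385e-04,  9.87545382e-01, -1.57331500e-01, -1.11190529e-04]), 'contact_force': array([ 0.62611803,  0.29390084, -0.24713504]), 'moment': array([ 0.02316497,  0.00664827, -0.04901105]), 'gripper_force': 0.0, 'opening': 1.0033561981845722}
```

View pics/top_0.png

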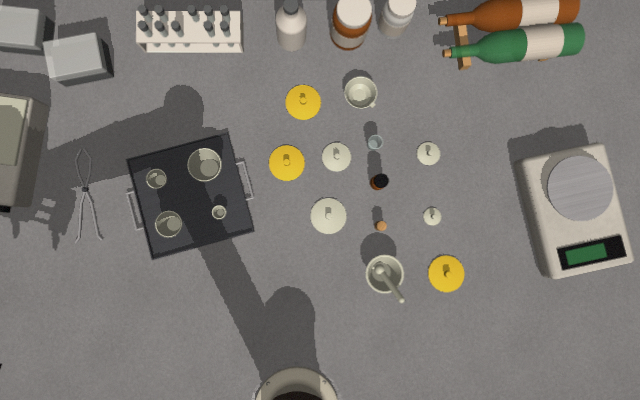

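View pics/scene_0.png

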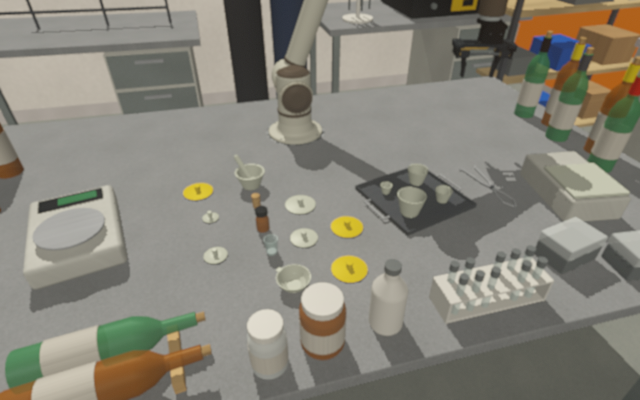

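The top view shows the white lids at about (328,216) for 88, (336,157) for 72, (428,153) for 58 and (432,216) for 44. The crucibles are at (204,165) for 78, (168,224) for 62, (156,179) for 48 and (219,212) for 34. The vial is at (379,182) and the beaker at (375,142). The scene view agrees, and the yellow lids are decoys.

```bash
cat > geo.py <<'E'
import numpy as np,cv2
from scipy.spatial.transform import Rotation as R
def ray_plane(m,px,z):
    px=np.asarray(px,float).reshape(-1,1,2)
    n=cv2.undistortPoints(px,m['intrinsics'],m['D'])[:,0]
    q=m['attitude']; d=R.from_quat([q[1],q[2],q[3],q[0]]).apply(np.c_[n,np.ones(len(n))])
    o=m['xyz']; return o+d*((z-o[2])/d[:,2])[:,None]
def project(m,P):
    q=m['attitude']; r=R.from_quat([q[1],q[2],q[3],q[0]]).inv()
    p=r.apply(np.atleast_2d(P)-m['xyz'])
    return cv2.projectPoints(p,np.zeros(3),np.zeros(3),m['intrinsics'],m['D'])[0][:,0]
def circ(P):  # least squares circle
    A=np.c_[2*P[:,:2],np.ones(len(P))]; s=np.linalg.lstsq(A,(P[:,:2]**2).sum(1),rcond=None)[0]
    return s[:2],2*np.sqrt(s[2]+s[:2]@s[:2])
E
cat > m0.py <<'E'
from plant import env
from geo import *
im=cv2.imread('pics/top_0.png');m=env.camera_model('top')
hsv=cv2.cvtColor(im,cv2.COLOR_BGR2HSV)
print('bench',hsv[300,450],'lid',hsv[222,320],'cruc',hsv[152,200],'tray',hsv[190,185])
for n,c,z,r in [('l88',(328,216),.004,26),('l72',(336,157),.004,22),('l58',(428,153),.004,19),('l44',(432,216),.004,16),
  ('c78',(204,165),.066,24),('c62',(168,224),.054,20),('c48',(156,179),.042,16),('c34',(219,212),.032,13)]:
    x,y=c; g=cv2.cvtColor(im,cv2.COLOR_BGR2GRAY)[y-r:y+r,x-r:x+r]
    t,b=cv2.threshold(g,0,255,cv2.THRESH_OTSU)
    if n[0]=='l': b=(g>150).astype(np.uint8)
    cs=cv2.findContours(b,cv2.RETR_EXTERNAL,cv2.CHAIN_APPROX_NONE)[0]; k=max(cs,key=cv2.contourArea)
    k=cv2.convexHull(k)[:,0]+[x-r,y-r]
    P=ray_plane(m,k,z);c0,d=circ(P); (ex,ey),_,_=cv2.fitEllipse(k.astype(np.float32))
    print(n,t,c0.round(4),round(d*1000,1),'px',round(ex,1),round(ey,1),np.hypot(*c0).round(3))
E
python3 m0.py
```

```text
bench [  0   8 129] lid [ 27  31 212] cruc [ 26  32 166] tray [170  18  42]
l88 164.0 [ 0.4539 -0.0837] 87.5 px 328.1 215.8 0.462
l72 161.0 [ 0.5979 -0.106 ] 71.1 px 336.1 156.8 0.607
l58 160.0 [ 0.6035 -0.3331] 56.9 px 428.2 153.5 0.689
l44 161.0 [ 0.4487 -0.3371] 43.1 px 432.0 216.5 0.561
c78 99.0 [0.5749 0.2025] 77.0 px 204.3 164.3 0.61
c62 96.0 [0.4399 0.2874] 60.8 px 168.0 223.9 0.525
c48 90.0 [0.5462 0.3198] 46.5 px 155.6 178.4 0.633
c34 99.0 [0.4664 0.1758] 33.0 px 218.6 211.8 0.498
```

>>> jog_arm(deltas=[{"z": -0.8, "rz": -1, "fingers": 45}, {"z": -0.8, "rz": -1}, {"z": -0.8, "rz": -1}, {"x": 0.9, "y": 1}, {"x": 0.9, "y": 1}])

```text
validation failed for argument at $.de...
```

>>> jog_arm(deltas=[{"x": 0.9, "y": 1}, {"x": 0.9, "y": 1}, {"x": 0.9, "y": 1}, {"x": 0.9, "y": 1}, {"x": 0.9, "y": 1}])

```text
validation failed for argument at $.de...
```

>>> jog_arm(deltas=[{"x": 0.9, "y": 1}, {"x": 0.9, "y": 1}, {"x": 0.9, "y": 1}, {"x": 0.9, "y": 1}, {"x": 0.9, "y": 1}])

```text
validation failed for argument at $.de...
```

```bash
python3 shot.py wrist_1
```

```text
{'intrinsics': array([[287.26257096,   0.        , 321.76777986],
       [  0.        , 287.26257096, 197.06435757],
       [  0.        ,   0.        ,   1.        ]]), 'D': array([-0.05267166,  0.        ,  0.        ,  0.        ,  0.        ]), 'xyz': array([0.26921672, 0.5697137 , 0.38334022]), 'attitude': array([-0.08487287, -0.58064873,  0.80143811,  0.11550153])}
{'time_s': 0.15, 'joints': array([ 1.51361682e+00,  3.85379393e-01,  6.93774651e-03, -3.49854090e-04,
       -1.19400777e+00, -2.58601011e-01]), 'joint_vel': array([-0.00058341, -0.00062539,  0.00227937,  0.00186962,  0.00010316,
        0.00047599]), 'joint_torque': array([-6.32849187e-04, -3.91053092e+01,  1.87586993e+01,  4.22240630e+00,
        1.23456563e-02, -1.47867986e-04]), 'eef_pos': array([0.19395223, 0.59369643, 0.24071072]), 'tcp_rot': array([ 8.38705166e-04,  9.87550713e-01, -1.57298698e-01, -7.86775878e-05]), 'contact_force': array([0.6874649 , 0.18918726, 0.10963786]), 'moment': array([-0.04956173, -0.02861022,  0.03245832]), 'gripper_force': 0.0, 'opening': 0.9992486993040071}
```

View pics/wrist_1.png

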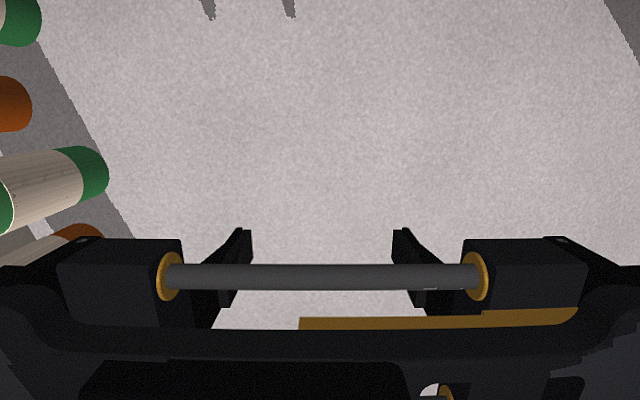

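The wrist view has the fingers at the bottom, around rows 230-310, and the bench ahead in the upper half. The moves were refused, probably because every key is needed in each row.

>>> jog_arm(deltas=[{"x": 0, "y": 0, "z": -0.8, "rx": 0, "ry": 0, "rz": -1, "fingers": 45}, {"x": 0, "y": 0, "z": -0.8, "rx": 0, "ry": 0, "rz": -1, "fingers": 45}, {"x": 0, "y": 0, "z": -0.8, "rx": 0, "ry": 0, "rz": -1, "fingers": 45}, {"x": 0.8, "y": 1, "z": 0, "rx": 0, "ry": 0, "rz": 0, "fingers": 45}, {"x": 0.8, "y": 1, "z": 0, "rx": 0, "ry": 0, "rz": 0, "fingers": 45}])

```text
time_s: 0.57
eef_pos: [0.2337, 0.5446, 0.3021]
tcp_rot: [-0.001, 1.0, 0.001, 0.0]
contact_force: [0.8, 0.2, -0.3]
opening: 0.706
gripper_force: 0.0
```

>>> jog_arm(deltas=[{"x": 0.8, "y": 1, "z": 0, "rx": 0, "ry": 0, "rz": 0, "fingers": 45}, {"x": 0.8, "y": 1, "z": 0, "rx": 0, "ry": 0, "rz": 0, "fingers": 45}, {"x": 0.8, "y": 1, "z": 0, "rx": 0, "ry": 0, "rz": 0, "fingers": 45}, {"x": 0.8, "y": 1, "z": 0, "rx": 0, "ry": 0, "rz": 0, "fingers": 45}, {"x": 0.8, "y": 1, "z": 0, "rx": 0, "ry": 0, "rz": 0, "fingers": 45}])

```text
time_s: 0.98
eef_pos: [0.3343, 0.4173, 0.3013]
tcp_rot: [0.0, 1.0, -0.001, -0.0]
contact_force: [-0.4, 0.0, -0.5]
opening: 0.52
gripper_force: 0.0
```

>>> jog_arm(deltas=[{"x": 0.3, "y": 1, "z": 0, "rx": 0, "ry": 0, "rz": 0, "fingers": 45}, {"x": 0.3, "y": 1, "z": 0, "rx": 0, "ry": 0, "rz": 0, "fingers": 45}, {"x": 0.3, "y": 1, "z": 0, "rx": 0, "ry": 0, "rz": 0, "fingers": 45}, {"x": 0.3, "y": 1, "z": 0, "rx": 0, "ry": 0, "rz": 0, "fingers": 45}, {"x": 0.3, "y": 1, "z": 0, "rx": 0, "ry": 0, "rz": 0, "fingers": 45}])

```text
time_s: 1.4
eef_pos: [0.3711, 0.2923, 0.3013]
tcp_rot: [0.0, 1.0, -0.001, -0.0]
contact_force: [0.6, -0.1, -0.6]
opening: 0.517
gripper_force: 0.0
```

```bash
python3 shot.py wrist_2
```

```text
{'intrinsics': array([[287.26257096,   0.        , 321.76777986],
       [  0.        , 287.26257096, 197.06435757],
       [  0.        ,   0.        ,   1.        ]]), 'D': array([-0.05267166,  0.        ,  0.        ,  0.        ,  0.        ]), 'xyz': array([0.45041273, 0.28895017, 0.4440904 ]), 'attitude': array([-0.10246487, -0.6979662 ,  0.70150255,  0.10118449])}
{'time_s': 1.45, 'joints': array([ 1.00806545e+00,  7.68458013e-02, -2.48505364e-01,  1.32818372e-04,
       -1.24779001e+00,  5.58617088e-01]), 'joint_vel': array([ 0.04303758,  0.0195165 ,  0.03080492, -0.00848211,  0.01228811,
       -0.08712794]), 'joint_torque': array([  0.2372325 , -20.00116467,  19.99843419,   4.28206086,
         0.48443366,   0.1372845 ]), 'eef_pos': array([0.37119422, 0.28888652, 0.30156697]), 'tcp_rot': array([ 1.02639738e-03,  9.99997239e-01, -2.03573822e-03, -5.70133149e-04]), 'contact_force': array([-0.713106  , -3.06830801, -0.72786937]), 'moment': array([-0.38755943,  0.08017473, -0.02615922]), 'gripper_force': 0.0, 'opening': 0.5156340922011695}
```

View pics/wrist_2.png

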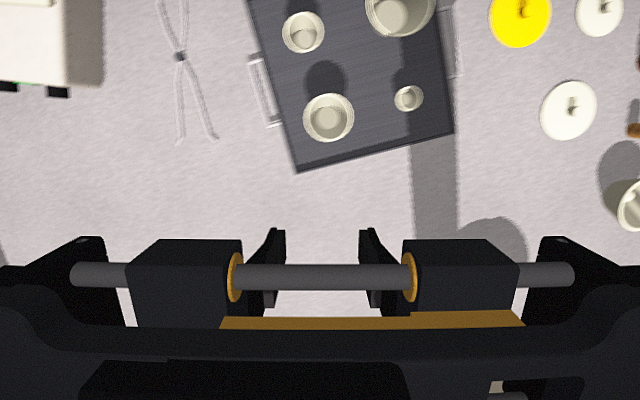

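The wrist view shows all four crucibles: 62 at (328,118), 34 at (408,98), 48 at (303,32) and 78 at (400,8, cut off). The arm was still settling, so I'll recapture now that it's still.

```bash
sed -i '1i import pickle' shot.py; cat > shot.py <<'E'
from plant import env
import cv2,sys,pickle
for n in sys.argv[1:]:
    c=n.split('_')[0]; m=env.camera_model(c); im=env.capture(c)
    cv2.imwrite(f'pics/{n}.png',im[:,:,::-1]); pickle.dump(m,open(f'pics/{n}.pkl','wb'))
s=env.sense(); print(s['time_s'],s['eef_pos'].round(4),s['tcp_rot'].round(4),abs(s['joint_vel']).max().round(4))
E
cat > m1.py <<'E'
# usage: m1.py image name... ; seeds projected from top-camera estimates
import sys,pickle
from geo import *
T={'l88':(.4539,-.0837,.004,88),'l72':(.5979,-.106,.004,72),'l58':(.6035,-.3331,.004,58),'l44':(.4487,-.3371,.004,44),
 'c78':(.5749,.2025,.066,78),'c62':(.4399,.2874,.054,62),'c48':(.5462,.3198,.042,48),'c34':(.4664,.1758,.032,34)}
n=sys.argv[1]; im=cv2.imread(f'pics/{n}.png'); m=pickle.load(open(f'pics/{n}.pkl','rb'))
hsv=cv2.cvtColor(im,cv2.COLOR_BGR2HSV)
for k in sys.argv[2:]:
    x,y,z,d=T[k]; px=project(m,[x,y,z])[0]
    th=np.linspace(0,2*np.pi,180,endpoint=False); pts=[]
    # rim: strongest radial grey edge (bright inside, dark outside) near the expected radius
    g=cv2.GaussianBlur(im.min(2),(0,0),.8).astype(np.float32)
    c=np.array([x,y])
    for it in range(3):
        pts=[]; rr=np.arange(d/2000-.006,d/2000+.006,.0002)
        for t in th:
            W=np.c_[c[0]+rr*np.cos(t),c[1]+rr*np.sin(t),np.full(len(rr),z)]
            p=project(m,W).astype(np.float32)
            if p.min()<1 or p[:,0].max()>638 or p[:,1].max()>398: continue
            v=cv2.remap(g,p[:,:1].copy(),p[:,1:].copy(),cv2.INTER_LINEAR)[:,0]
            i=np.argmin(np.gradient(v))
            if 3<i<len(rr)-4 and np.gradient(v)[i]<-.7: pts.append(W[i])
        P=np.array(pts); c1,dd=circ(P)
        r=np.hypot(*(P[:,:2]-c1).T)-dd/2
        P=P[abs(r-np.median(r))<.0015]; c,dd=circ(P)
    print(k,'px',px.round(),c.round(4),round(dd*1000,1),'n',len(P),'vs top',((c-[x,y])*1000).round(1))
E
python3 shot.py wrist_3; python3 m1.py wrist_3 c78 c62 c48 c34; cp pics/top_0.png pics/top_00.png
python3 - <<'E'
from plant import env;import pickle
pickle.dump(env.camera_model('top'),open('pics/top_0.pkl','wb'))
E
python3 m1.py top_0 c78 c62 c48 c34 l88 l72 l58 l44
```

```text
1.5 [0.3712 0.2908 0.3017] [ 2.0e-04  1.0e+00 -2.5e-03 -2.0e-04] 0.0375
c78 px [394.   3.] [0.5765 0.2038] 77.2 n 91 vs top [1.6 1.3]
c62 px [322. 120.] [0.4422 0.2876] 61.5 n 180 vs top [2.3 0.2]
c48 px [296.  35.] [0.548  0.3196] 47.4 n 180 vs top [ 1.8 -0.2]
c34 px [403. 100.] [0.4679 0.177 ] 33.2 n 180 vs top [1.5 1.2]
c78 px [204. 164.] [0.5746 0.2032] 78.2 n 178 vs top [-0.3  0.7]
c62 px [168. 224.] [0.4403 0.2872] 62.3 n 176 vs top [ 0.4 -0.2]
c48 px [156. 178.] [0.5461 0.3199] 48.0 n 176 vs top [-0.1  0.1]
c34 px [219. 212.] [0.4662 0.1761] 34.1 n 176 vs top [-0.2  0.3]
l88 px [328. 216.] [ 0.4542 -0.0835] 86.5 n 176 vs top [0.3 0.2]
l72 px [336. 157.] [ 0.5982 -0.1058] 70.5 n 176 vs top [0.3 0.2]
l58 px [428. 154.] [ 0.6041 -0.3331] 56.2 n 167 vs top [ 0.6 -0. ]
l44 px [432. 216.] [ 0.4493 -0.3372] 42.0 n 174 vs top [ 0.6 -0.1]
```

>>> jog_arm(deltas=[{"x": 0.2, "y": 1, "z": 0, "rx": 0, "ry": 0, "rz": 0, "fingers": 45}, {"x": 0.2, "y": 1, "z": 0, "rx": 0, "ry": 0, "rz": 0, "fingers": 45}, {"x": 0.2, "y": 1, "z": 0, "rx": 0, "ry": 0, "rz": 0, "fingers": 45}, {"x": 0.2, "y": 1, "z": 0, "rx": 0, "ry": 0, "rz": 0, "fingers": 45}, {"x": 0.2, "y": 1, "z": 0, "rx": 0, "ry": 0, "rz": 0, "fingers": 45}])

```text
time_s: 1.92
eef_pos: [0.3958, 0.168, 0.3014]
tcp_rot: [-0.0, 1.0, -0.0, -0.0]
contact_force: [0.0, -0.5, 0.4]
opening: 0.516
gripper_force: 0.0
```

>>> jog_arm(deltas=[{"x": 0.2, "y": 1, "z": 0, "rx": 0, "ry": 0, "rz": 0, "fingers": 45}, {"x": 0.2, "y": 1, "z": 0, "rx": 0, "ry": 0, "rz": 0, "fingers": 45}, {"x": 0.2, "y": 1, "z": 0, "rx": 0, "ry": 0, "rz": 0, "fingers": 45}, {"x": 0.2, "y": 1, "z": 0, "rx": 0, "ry": 0, "rz": 0, "fingers": 45}, {"x": 0.2, "y": 1, "z": 0, "rx": 0, "ry": 0, "rz": 0, "fingers": 45}])

```text
time_s: 2.33
eef_pos: [0.4207, 0.0429, 0.3015]
tcp_rot: [-0.0, 1.0, -0.001, -0.0]
contact_force: [0.7, 0.3, 0.1]
opening: 0.52
gripper_force: 0.0
```

>>> jog_arm(deltas=[{"x": 0.2, "y": 1, "z": 0, "rx": 0, "ry": 0, "rz": 0, "fingers": 45}, {"x": 0.2, "y": 1, "z": 0, "rx": 0, "ry": 0, "rz": 0, "fingers": 45}, {"x": 0, "y": 1, "z": 0, "rx": 0, "ry": 0, "rz": 0, "fingers": 45}, {"x": 0, "y": 1, "z": 0, "rx": 0, "ry": 0, "rz": 0, "fingers": 45}, {"x": 0, "y": 1, "z": 0, "rx": 0, "ry": 0, "rz": 0, "fingers": 45}])

```text
time_s: 2.75
eef_pos: [0.4305, -0.0822, 0.3014]
tcp_rot: [-0.0, 1.0, -0.001, -0.0]
contact_force: [-0.3, -1.0, 0.0]
opening: 0.514
gripper_force: 0.0
```

>>> jog_arm(deltas=[{"x": 0, "y": 1, "z": 0, "rx": 0, "ry": 0, "rz": 0, "fingers": 45}, {"x": 0, "y": 1, "z": 0, "rx": 0, "ry": 0, "rz": 0, "fingers": 45}, {"x": 0, "y": 1, "z": 0, "rx": 0, "ry": 0, "rz": 0, "fingers": 45}, {"x": 0, "y": 1, "z": 0, "rx": 0, "ry": 0, "rz": 0, "fingers": 45}, {"x": 0, "y": 0.6, "z": 0, "rx": 0, "ry": 0, "rz": 0, "fingers": 45}])

```text
time_s: 3.17
eef_pos: [0.4303, -0.1979, 0.3012]
tcp_rot: [0.0, 1.0, -0.001, -0.0]
contact_force: [0.1, 0.1, 0.7]
opening: 0.52
gripper_force: 0.0
```

>>> jog_arm(deltas=[{"x": 0, "y": 0, "z": 0, "rx": 0, "ry": 0, "rz": 0, "fingers": 45}, {"x": 0, "y": 0, "z": 0, "rx": 0, "ry": 0, "rz": 0, "fingers": 45}, {"x": 0, "y": 0, "z": 0, "rx": 0, "ry": 0, "rz": 0, "fingers": 45}, {"x": 0, "y": 0, "z": 0, "rx": 0, "ry": 0, "rz": 0, "fingers": 45}, {"x": 0, "y": 0, "z": 0, "rx": 0, "ry": 0, "rz": 0, "fingers": 45}])

```text
time_s: 3.58
eef_pos: [0.4304, -0.1955, 0.3017]
tcp_rot: [-0.0, 1.0, -0.0, 0.0]
contact_force: [-0.9, -0.4, -0.3]
opening: 0.515
gripper_force: 0.0
```

```bash
python3 shot.py wrist_4; python3 m1.py wrist_4 l88 l72 l58 l44
```

```text
3.6333 [ 0.4304 -0.1956  0.3017] [-0.e+00  1.e+00 -1.e-04  2.e-04] 0.003
l88 px [249. 150.] [ 0.4561 -0.0839] 87.2 n 179 vs top [ 2.2 -0.2]
l72 px [258.  48.] [ 0.5999 -0.1065] 71.1 n 180 vs top [ 2.  -0.5]
l58 px [419.  44.] [ 0.6055 -0.3333] 57.0 n 180 vs top [ 2.  -0.2]
l44 px [414. 154.] [ 0.4508 -0.3373] 43.0 n 180 vs top [ 2.1 -0.2]
```

View pics/wrist_4.png

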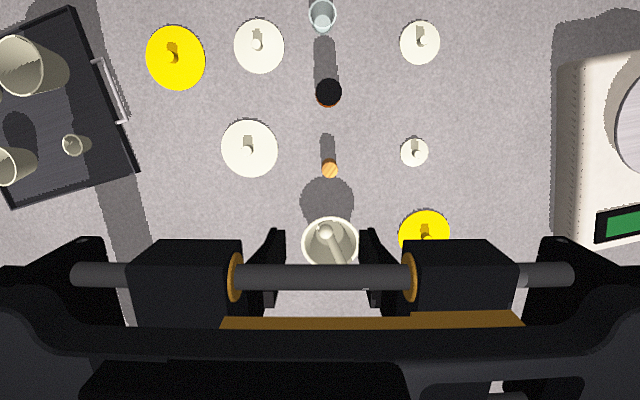

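The wrist view shows l88 at (249,147), l72 at (259,46), l58 at (420,42) and l44 at (414,152). The vial is at (328,92) and the beaker at (322,15). All diameters match, and both cameras agree apart from a constant offset of about 2 mm. I'll go to lid_44 now.

>>> jog_arm(deltas=[{"x": 0.2, "y": 1, "z": 0.4, "rx": 0, "ry": 0, "rz": 0, "fingers": 32}, {"x": 0.2, "y": 1, "z": 0.4, "rx": 0, "ry": 0, "rz": 0, "fingers": 32}, {"x": 0.2, "y": 1, "z": 0.4, "rx": 0, "ry": 0, "rz": 0, "fingers": 32}, {"x": 0.2, "y": 1, "z": 0.4, "rx": 0, "ry": 0, "rz": 0, "fingers": 32}, {"x": 0.02, "y": 1, "z": 0.4, "rx": 0, "ry": 0, "rz": 0, "fingers": 32}])

```text
time_s: 4.05
eef_pos: [0.4515, -0.322, 0.2511]
tcp_rot: [0.0, 1.0, -0.0, 0.0]
contact_force: [0.8, 0.5, 1.2]
opening: 0.374
gripper_force: 0.0
```

>>> jog_arm(deltas=[{"x": 0, "y": 0.67, "z": 1, "rx": 0, "ry": 0, "rz": 0, "fingers": 32}, {"x": 0, "y": 0, "z": 1, "rx": 0, "ry": 0, "rz": 0, "fingers": 32}, {"x": 0, "y": 0, "z": 1, "rx": 0, "ry": 0, "rz": 0, "fingers": 32}, {"x": 0, "y": 0, "z": 1, "rx": 0, "ry": 0, "rz": 0, "fingers": 32}, {"x": 0, "y": 0, "z": 1, "rx": 0, "ry": 0, "rz": 0, "fingers": 32}])

```text
time_s: 4.47
eef_pos: [0.4508, -0.3378, 0.1256]
tcp_rot: [0.0, 1.0, -0.001, 0.0]
contact_force: [0.4, 0.3, 0.1]
opening: 0.369
gripper_force: 0.0
```

>>> jog_arm(deltas=[{"x": 0, "y": 0, "z": 1, "rx": 0, "ry": 0, "rz": 0, "fingers": 32}, {"x": 0, "y": 0, "z": 0.8, "rx": 0, "ry": 0, "rz": 0, "fingers": 32}, {"x": 0, "y": 0, "z": 0.4, "rx": 0, "ry": 0, "rz": 0, "fingers": 32}, {"x": 0, "y": 0, "z": 0, "rx": 0, "ry": 0, "rz": 0, "fingers": 32}, {"x": 0, "y": 0, "z": 0, "rx": 0, "ry": 0, "rz": 0, "fingers": 32}])

```text
time_s: 4.88
eef_pos: [0.4511, -0.338, 0.0719]
tcp_rot: [0.0, 1.0, -0.0, -0.0]
contact_force: [0.1, -0.2, 0.0]
opening: 0.371
gripper_force: 0.0
```

>>> jog_arm(deltas=[{"x": 0, "y": 0, "z": 0.9, "rx": 0, "ry": 0, "rz": 0, "fingers": 32}, {"x": 0, "y": 0, "z": 0.6, "rx": 0, "ry": 0, "rz": 0, "fingers": 32}, {"x": 0, "y": 0, "z": 0.2, "rx": 0, "ry": 0, "rz": 0, "fingers": 32}, {"x": 0, "y": 0, "z": 0, "rx": 0, "ry": 0, "rz": 0, "fingers": 32}, {"x": 0, "y": 0, "z": 0, "rx": 0, "ry": 0, "rz": 0, "fingers": 32}])

```text
time_s: 5.3
eef_pos: [0.4516, -0.3385, 0.0304]
tcp_rot: [0.001, 1.0, -0.001, 0.001]
contact_force: [0.5, -0.4, -0.7]
opening: 0.365
gripper_force: 0.0
```

```bash
python3 shot.py wrist_5 top_5; python3 -c "
import cv2
a=cv2.imread('pics/wrist_5.png')[180:340,200:440];cv2.imwrite('pics/w5.png',cv2.resize(a,None,fx=3,fy=3))"
```

```text
5.4 [ 0.4517 -0.3386  0.0306] [ 7.0e-04  1.0e+00 -6.0e-04  1.4e-03] 0.0039
```

View pics/w5.png

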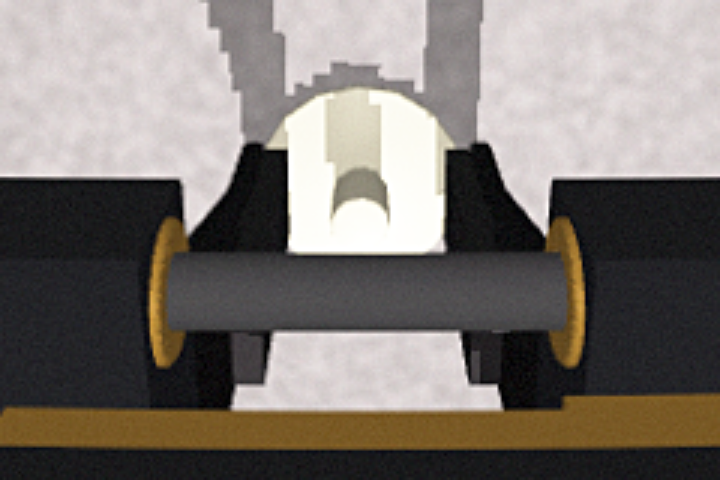

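The knob at (360,215) in the crop is centred between the fingers at x≈285 and 445. I'll close and lift slightly.

>>> jog_arm(deltas=[{"x": 0, "y": 0, "z": 0, "rx": 0, "ry": 0, "rz": 0, "fingers": 0}, {"x": 0, "y": 0, "z": 0, "rx": 0, "ry": 0, "rz": 0, "fingers": 0}, {"x": 0, "y": 0, "z": 0, "rx": 0, "ry": 0, "rz": 0, "fingers": 0}, {"x": 0, "y": 0, "z": 0, "rx": 0, "ry": 0, "rz": 0, "fingers": 0}, {"x": 0, "y": 0, "z": 0, "rx": 0, "ry": 0, "rz": 0, "fingers": 0}])

```text
time_s: 5.82
eef_pos: [0.4507, -0.3382, 0.0293]
tcp_rot: [0.0, 1.0, -0.001, 0.0]
contact_force: [0.5, 0.0, 1.9]
opening: 0.125
gripper_force: 30.0
```

>>> jog_arm(deltas=[{"x": 0, "y": 0, "z": 0, "rx": 0, "ry": 0, "rz": 0, "fingers": 0}, {"x": 0, "y": 0, "z": -0.3, "rx": 0, "ry": 0, "rz": 0, "fingers": 0}, {"x": 0, "y": 0, "z": -1, "rx": 0, "ry": 0, "rz": 0, "fingers": 0}, {"x": 0, "y": 0, "z": -1, "rx": 0, "ry": 0, "rz": 0, "fingers": 0}, {"x": 0, "y": 0, "z": -1, "rx": 0, "ry": 0, "rz": 0, "fingers": 0}])

```text
time_s: 6.23
eef_pos: [0.4502, -0.338, 0.1126]
tcp_rot: [-0.0, 1.0, -0.001, -0.001]
contact_force: [0.5, 0.4, 0.2]
opening: 0.12
gripper_force: 30.0
```

```bash
python3 - <<'E'
from plant import env
s=env.sense();print(s['eef_pos'].round(4),s['opening']*87,s['gripper_force'],s['contact_force'].round(1))
E
```

```text
[ 0.4502 -0.338   0.1126] 10.399936445918643 29.999979436397552 [0.5 0.4 0.2]
```

>>> jog_arm(deltas=[{"x": 0, "y": -0.5, "z": -1, "rx": 0, "ry": 0, "rz": 0, "fingers": 0}, {"x": -0.1, "y": -1, "z": -1, "rx": 0, "ry": 0, "rz": 0, "fingers": 0}, {"x": -0.1, "y": -1, "z": -1, "rx": 0, "ry": 0, "rz": 0, "fingers": 0}, {"x": -0.1, "y": -1, "z": -1, "rx": 0, "ry": 0, "rz": 0, "fingers": 0}, {"x": -0.1, "y": -1, "z": -1, "rx": 0, "ry": 0, "rz": 0, "fingers": 0}])

```text
time_s: 6.65
eef_pos: [0.44, -0.2245, 0.2381]
tcp_rot: [-0.0, 1.0, -0.001, 0.0]
contact_force: [0.4, -0.4, -0.4]
opening: 0.124
gripper_force: 30.0
```

>>> jog_arm(deltas=[{"x": -0.1, "y": -1, "z": -1, "rx": 0, "ry": 0, "rz": 0, "fingers": 0}, {"x": -0.1, "y": -1, "z": -1, "rx": 0, "ry": 0, "rz": 0, "fingers": 0}, {"x": -0.1, "y": -1, "z": -0.5, "rx": 0, "ry": 0, "rz": 0, "fingers": 0}, {"x": -0.1, "y": -1, "z": 0, "rx": 0, "ry": 0, "rz": 0, "fingers": 0}, {"x": -0.1, "y": -1, "z": 0, "rx": 0, "ry": 0, "rz": 0, "fingers": 0}])

```text
time_s: 7.07
eef_pos: [0.4282, -0.0994, 0.3007]
tcp_rot: [-0.0, 1.0, -0.001, 0.002]
contact_force: [-0.2, 0.5, -0.6]
opening: 0.122
gripper_force: 30.0
```

>>> jog_arm(deltas=[{"x": -0.1, "y": -1, "z": 0, "rx": 0, "ry": 0, "rz": 0, "fingers": 0}, {"x": -0.1, "y": -1, "z": 0, "rx": 0, "ry": 0, "rz": 0, "fingers": 0}, {"x": -0.1, "y": -1, "z": 0, "rx": 0, "ry": 0, "rz": 0, "fingers": 0}, {"x": -0.1, "y": -1, "z": 0, "rx": 0, "ry": 0, "rz": 0, "fingers": 0}, {"x": -0.1, "y": -1, "z": 0, "rx": 0, "ry": 0, "rz": 0, "fingers": 0}])

```text
time_s: 7.48
eef_pos: [0.4154, 0.0255, 0.2995]
tcp_rot: [-0.0, 1.0, -0.001, 0.0]
contact_force: [0.1, 0.4, 0.7]
opening: 0.121
gripper_force: 30.0
```

>>> jog_arm(deltas=[{"x": -0.1, "y": -1, "z": 0, "rx": 0, "ry": 0, "rz": 0, "fingers": 0}, {"x": -0.1, "y": -1, "z": 0, "rx": 0, "ry": 0, "rz": 0, "fingers": 0}, {"x": -0.1, "y": -1, "z": 0, "rx": 0, "ry": 0, "rz": 0, "fingers": 0}, {"x": -0.1, "y": -1, "z": 0, "rx": 0, "ry": 0, "rz": 0, "fingers": 0}, {"x": -0.1, "y": -1, "z": 0, "rx": 0, "ry": 0, "rz": 0, "fingers": 0}])

```text
time_s: 7.9
eef_pos: [0.4032, 0.1505, 0.2995]
tcp_rot: [-0.0, 1.0, -0.001, 0.0]
contact_force: [1.5, -0.5, 0.9]
opening: 0.124
gripper_force: 30.0
```

>>> jog_arm(deltas=[{"x": 0, "y": -1, "z": 0, "rx": 0, "ry": 0, "rz": 0, "fingers": 0}, {"x": 0, "y": -1, "z": 0, "rx": 0, "ry": 0, "rz": 0, "fingers": 0}, {"x": 0, "y": 0, "z": 0, "rx": 0, "ry": 0, "rz": 0, "fingers": 0}, {"x": 0, "y": 0, "z": 0, "rx": 0, "ry": 0, "rz": 0, "fingers": 0}, {"x": 0, "y": 0, "z": 0, "rx": 0, "ry": 0, "rz": 0, "fingers": 0}])

```text
time_s: 8.32
eef_pos: [0.4036, 0.1991, 0.2991]
tcp_rot: [0.0, 1.0, -0.001, -0.0]
contact_force: [0.1, 0.6, 0.1]
opening: 0.122
gripper_force: 30.0
```

>>> jog_arm(deltas=[{"x": 0, "y": 0, "z": 0, "rx": 0, "ry": 0, "rz": 0, "fingers": 0}, {"x": 0, "y": 0, "z": 0, "rx": 0, "ry": 0, "rz": 0, "fingers": 0}, {"x": 0, "y": 0, "z": 0, "rx": 0, "ry": 0, "rz": 0, "fingers": 0}, {"x": 0, "y": 0, "z": 0, "rx": 0, "ry": 0, "rz": 0, "fingers": 0}, {"x": 0, "y": 0, "z": 0, "rx": 0, "ry": 0, "rz": 0, "fingers": 0}])

```text
time_s: 8.73
eef_pos: [0.404, 0.1991, 0.2991]
tcp_rot: [-0.0, 1.0, -0.001, 0.0]
contact_force: [0.5, -0.8, -0.2]
opening: 0.12
gripper_force: 30.0
```

```bash
python3 shot.py wrist_6; python3 m1.py wrist_6 c78 c62 c48 c34
```

```text
8.7833 [0.404  0.1992 0.2991] [-0.      1.     -0.0011  0.    ] 0.0039
c78 px [318.  33.] [0.5766 0.2033] 77.1 n 137 vs top [1.7 0.8]
c62 px [256. 146.] [0.4424 0.2869] 61.5 n 180 vs top [ 2.5 -0.5]
c48 px [228.  63.] [0.5482 0.3192] 47.5 n 180 vs top [ 2.  -0.6]
c34 px [338. 125.] [0.4682 0.1766] 33.1 n 180 vs top [1.8 0.8]
```

View pics/wrist_6.png

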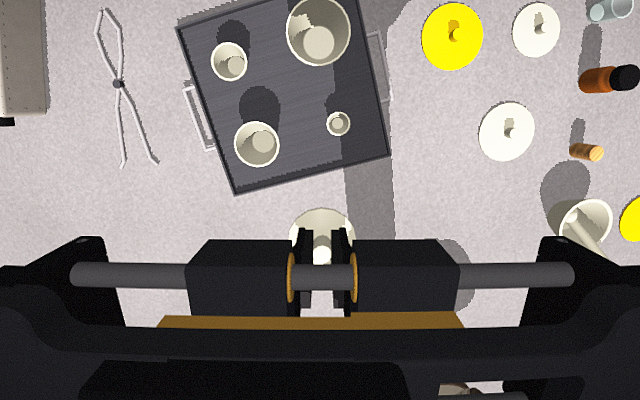

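All four crucibles are measured: 78 at (318,33), 62 at (256,145), 48 at (228,62) and 34 at (338,124). lid_44 hangs in the jaws at (322,225). I'll descend to crucible_34.

>>> jog_arm(deltas=[{"x": 0.9, "y": 0.3, "z": 0.5, "rx": 0, "ry": 0, "rz": 0, "fingers": 0}, {"x": 0.9, "y": 0.3, "z": 1, "rx": 0, "ry": 0, "rz": 0, "fingers": 0}, {"x": 0.77, "y": 0.31, "z": 1, "rx": 0, "ry": 0, "rz": 0, "fingers": 0}, {"x": 0, "y": 0, "z": 1, "rx": 0, "ry": 0, "rz": 0, "fingers": 0}, {"x": 0, "y": 0, "z": 1, "rx": 0, "ry": 0, "rz": 0, "fingers": 0}])

```text
time_s: 9.2
eef_pos: [0.469, 0.1761, 0.1852]
tcp_rot: [0.0, 1.0, -0.002, -0.0]
contact_force: [-0.5, -0.9, -0.9]
opening: 0.124
gripper_force: 30.0
```

>>> jog_arm(deltas=[{"x": 0, "y": 0, "z": 1, "rx": 0, "ry": 0, "rz": 0, "fingers": 0}, {"x": 0, "y": 0, "z": 1, "rx": 0, "ry": 0, "rz": 0, "fingers": 0}, {"x": 0, "y": 0, "z": 1, "rx": 0, "ry": 0, "rz": 0, "fingers": 0}, {"x": 0, "y": 0, "z": 0.9, "rx": 0, "ry": 0, "rz": 0, "fingers": 0}, {"x": 0, "y": 0, "z": 0.5, "rx": 0, "ry": 0, "rz": 0, "fingers": 0}])

```text
time_s: 9.62
eef_pos: [0.467, 0.1757, 0.074]
tcp_rot: [0.001, 1.0, -0.001, -0.002]
contact_force: [-0.1, -0.5, -1.0]
opening: 0.123
gripper_force: 30.0
```

>>> jog_arm(deltas=[{"x": 0, "y": 0, "z": 0, "rx": 0, "ry": 0, "rz": 0, "fingers": 0}, {"x": 0, "y": 0, "z": 0, "rx": 0, "ry": 0, "rz": 0, "fingers": 0}, {"x": 0, "y": 0, "z": 0, "rx": 0, "ry": 0, "rz": 0, "fingers": 0}, {"x": 0, "y": 0, "z": 0, "rx": 0, "ry": 0, "rz": 0, "fingers": 0}, {"x": 0, "y": 0, "z": 0, "rx": 0, "ry": 0, "rz": 0, "fingers": 0}])

```text
time_s: 10.03
eef_pos: [0.4688, 0.1771, 0.0778]
tcp_rot: [-0.001, 1.0, -0.001, 0.001]
contact_force: [0.3, -0.4, -0.4]
opening: 0.125
gripper_force: 30.0
```

```bash
python3 shot.py wrist_7; python3 -c "
import cv2
a=cv2.imread('pics/wrist_7.png')[160:340,190:450];cv2.imwrite('pics/w7.png',cv2.resize(a,None,fx=3,fy=3))"
```

```text
10.0833 [0.4686 0.177  0.0776] [-7.e-04  1.e+00 -8.e-04  9.e-04] 0.0053
```

View pics/w7.png

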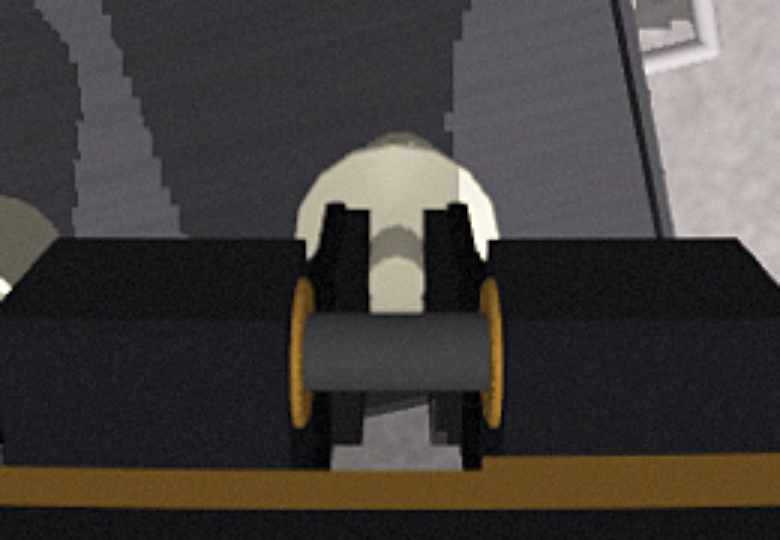

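lid_44 hangs level over crucible_34, whose rim just shows ahead of the lid at (400,137). I'll lower it slowly.

>>> jog_arm(deltas=[{"x": -0.02, "y": 0.02, "z": 0.15, "rx": 0, "ry": 0, "rz": 0, "fingers": 0}, {"x": 0, "y": 0, "z": 0.15, "rx": 0, "ry": 0, "rz": 0, "fingers": 0}, {"x": 0, "y": 0, "z": 0.15, "rx": 0, "ry": 0, "rz": 0, "fingers": 0}, {"x": 0, "y": 0, "z": 0.1, "rx": 0, "ry": 0, "rz": 0, "fingers": 0}, {"x": 0, "y": 0, "z": 0, "rx": 0, "ry": 0, "rz": 0, "fingers": 0}])

```text
time_s: 10.5
eef_pos: [0.4672, 0.1758, 0.062]
tcp_rot: [0.001, 1.0, -0.001, -0.001]
contact_force: [-0.5, 0.6, -0.3]
opening: 0.123
gripper_force: 30.0
```

>>> jog_arm(deltas=[{"x": 0, "y": 0, "z": 0.03, "rx": 0, "ry": 0, "rz": 0, "fingers": 0}, {"x": 0, "y": 0, "z": 0.03, "rx": 0, "ry": 0, "rz": 0, "fingers": 0}, {"x": 0, "y": 0, "z": 0, "rx": 0, "ry": 0, "rz": 0, "fingers": 0}, {"x": 0, "y": 0, "z": 0, "rx": 0, "ry": 0, "rz": 0, "fingers": 0}, {"x": 0, "y": 0, "z": 0, "rx": 0, "ry": 0, "rz": 0, "fingers": 0}])

```text
time_s: 10.92
eef_pos: [0.4677, 0.1762, 0.0614]
tcp_rot: [-0.0, 1.0, -0.001, 0.0]
contact_force: [0.3, 0.7, -1.3]
opening: 0.122
gripper_force: 30.0
```

>>> jog_arm(deltas=[{"x": 0.02, "y": 0, "z": 0.02, "rx": 0, "ry": 0, "rz": 0, "fingers": 0}, {"x": 0, "y": 0, "z": 0, "rx": 0, "ry": 0, "rz": 0, "fingers": 0}, {"x": 0, "y": 0, "z": 0, "rx": 0, "ry": 0, "rz": 0, "fingers": 0}, {"x": 0, "y": 0, "z": 0, "rx": 0, "ry": 0, "rz": 0, "fingers": 0}, {"x": 0, "y": 0, "z": 0, "rx": 0, "ry": 0, "rz": 0, "fingers": 0}])

```text
time_s: 11.33
eef_pos: [0.4683, 0.1762, 0.0613]
tcp_rot: [-0.0, 1.0, -0.001, 0.0]
contact_force: [-2.3, -0.3, 5.5]
opening: 0.124
gripper_force: 30.0
```

>>> jog_arm(deltas=[{"x": 0, "y": 0, "z": 0.02, "rx": 0, "ry": 0, "rz": 0, "fingers": 0}, {"x": 0, "y": 0, "z": 0, "rx": 0, "ry": 0, "rz": 0, "fingers": 0}, {"x": 0, "y": 0, "z": 0, "rx": 0, "ry": 0, "rz": 0, "fingers": 0}, {"x": 0, "y": 0, "z": 0, "rx": 0, "ry": 0, "rz": 0, "fingers": 0}, {"x": 0, "y": 0, "z": 0, "rx": 0, "ry": 0, "rz": 0, "fingers": 0}])

```text
time_s: 11.75
eef_pos: [0.4685, 0.1763, 0.0613]
tcp_rot: [-0.0, 1.0, -0.001, 0.0]
contact_force: [-2.1, -0.2, 8.1]
opening: 0.12
gripper_force: 30.0
```

>>> jog_arm(deltas=[{"x": 0, "y": 0, "z": -0.02, "rx": 0, "ry": 0, "rz": 0, "fingers": 0}, {"x": 0, "y": 0, "z": 0, "rx": 0, "ry": 0, "rz": 0, "fingers": 0}, {"x": 0, "y": 0, "z": 0, "rx": 0, "ry": 0, "rz": 0, "fingers": 14}, {"x": 0, "y": 0, "z": 0, "rx": 0, "ry": 0, "rz": 0, "fingers": 32}, {"x": 0, "y": 0, "z": 0, "rx": 0, "ry": 0, "rz": 0, "fingers": 32}])

```text
time_s: 12.17
eef_pos: [0.468, 0.1761, 0.0604]
tcp_rot: [0.0, 1.0, -0.001, -0.0]
contact_force: [-0.1, -0.6, -0.0]
opening: 0.238
gripper_force: 0.0
```

>>> jog_arm(deltas=[{"x": 0, "y": 0, "z": 0, "rx": 0, "ry": 0, "rz": 0, "fingers": 32}, {"x": 0, "y": 0, "z": -0.3, "rx": 0, "ry": 0, "rz": 0, "fingers": 32}, {"x": 0, "y": 0, "z": -1, "rx": 0, "ry": 0, "rz": 0, "fingers": 32}, {"x": 0, "y": 0, "z": -1, "rx": 0, "ry": 0, "rz": 0, "fingers": 32}, {"x": -0.6, "y": 0, "z": -1, "rx": 0, "ry": 0, "rz": 0, "fingers": 32}])

```text
time_s: 12.58
eef_pos: [0.4549, 0.1767, 0.1446]
tcp_rot: [-0.0, 1.0, -0.001, 0.001]
contact_force: [0.6, 0.4, 0.4]
opening: 0.364
gripper_force: 0.0
```

>>> jog_arm(deltas=[{"x": -0.6, "y": 0, "z": -1, "rx": 0, "ry": 0, "rz": 0, "fingers": 32}, {"x": -0.6, "y": 0, "z": -1, "rx": 0, "ry": 0, "rz": 0, "fingers": 32}, {"x": -0.6, "y": 0, "z": -1, "rx": 0, "ry": 0, "rz": 0, "fingers": 32}, {"x": 0, "y": 0, "z": 0, "rx": 0, "ry": 0, "rz": 0, "fingers": 32}, {"x": 0, "y": 0, "z": 0, "rx": 0, "ry": 0, "rz": 0, "fingers": 32}])

```text
time_s: 13.0
eef_pos: [0.4082, 0.1768, 0.2203]
tcp_rot: [-0.002, 1.0, -0.0, 0.002]
contact_force: [0.0, -0.6, -0.7]
opening: 0.364
gripper_force: 0.0
```

```bash
python3 shot.py wrist_8 top_8
python3 - <<'E'
import re
s=open('m1.py').read()
s=s.replace("'c34':(","'p44':(.4682,.1763,.036,44),'p58':(.548,.3193,.046,58),'p72':(.4423,.287,.058,72),'p88':(.5766,.2032,.070,88),'c34':(")
open('m1.py','w').write(s)
E
python3 m1.py wrist_8 p44 c62 c48; python3 m1.py top_8 p44 c48 c62 c78; python3 -c "
import cv2
a=cv2.imread('pics/wrist_8.png')[0:200,200:480];cv2.imwrite('pics/w8.png',cv2.resize(a,None,fx=2.8,fy=2.8))"
```

```text
13.1 [0.4079 0.176  0.218 ] [ 0.e+00  1.e+00 -9.e-04 -3.e-04] 0.0268
p44 px [323. 131.] [0.4676 0.176 ] 43.3 n 180 vs top [-0.6 -0.3]
c62 px [221. 159.] [0.4423 0.2866] 61.2 n 180 vs top [ 2.4 -0.8]
c48 px [185.  56.] [0.5479 0.3186] 47.3 n 180 vs top [ 1.7 -1.2]
p44 px [218. 211.] [0.4667 0.1762] 42.9 n 164 vs top [-1.5 -0.1]
c48 px [156. 178.] [0.546  0.3196] 47.8 n 177 vs top [-0.2 -0.2]
c62 px [168. 224.] [0.4413 0.2869] 59.9 n 60 vs top [ 1.4 -0.5]
c78 px [204. 164.] [0.5746 0.2035] 78.5 n 175 vs top [-0.3  1. ]
```

View pics/w8.png

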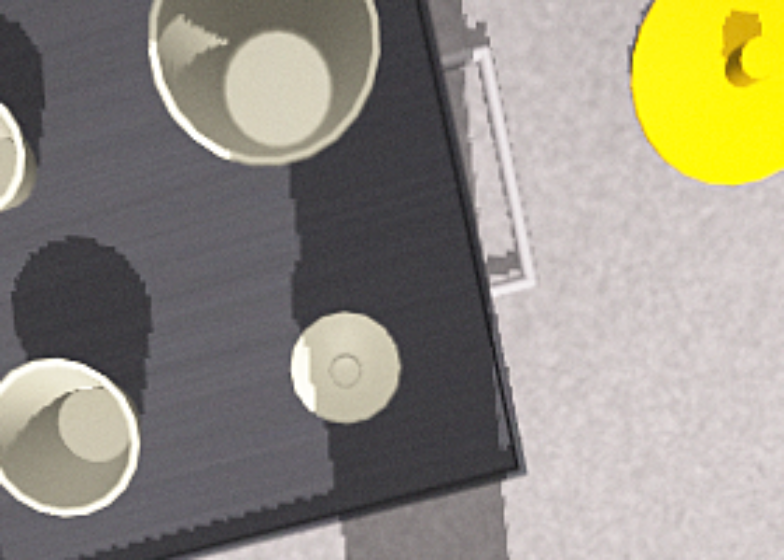

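lid_44 sits concentric, with the lid at (.4667,.1762) against the crucible at (.4662,.1761), both from the top camera. Next is lid_58.

>>> jog_arm(deltas=[{"x": 0.39, "y": 1, "z": 0, "rx": 0, "ry": 0, "rz": 0, "fingers": 32}, {"x": 0.39, "y": 1, "z": 0, "rx": 0, "ry": 0, "rz": 0, "fingers": 32}, {"x": 0.39, "y": 1, "z": 0, "rx": 0, "ry": 0, "rz": 0, "fingers": 32}, {"x": 0.39, "y": 1, "z": 0, "rx": 0, "ry": 0, "rz": 0, "fingers": 32}, {"x": 0.39, "y": 1, "z": 0, "rx": 0, "ry": 0, "rz": 0, "fingers": 32}])

```text
time_s: 13.52
eef_pos: [0.4568, 0.0496, 0.2168]
tcp_rot: [0.001, 1.0, -0.001, -0.002]
contact_force: [-0.2, 1.0, -0.1]
opening: 0.362
gripper_force: 0.0
```

>>> jog_arm(deltas=[{"x": 0.39, "y": 1, "z": 0, "rx": 0, "ry": 0, "rz": 0, "fingers": 32}, {"x": 0.39, "y": 1, "z": 0, "rx": 0, "ry": 0, "rz": 0, "fingers": 32}, {"x": 0.39, "y": 1, "z": 0, "rx": 0, "ry": 0, "rz": 0, "fingers": 32}, {"x": 0.39, "y": 1, "z": 0, "rx": 0, "ry": 0, "rz": 0, "fingers": 32}, {"x": 0.39, "y": 1, "z": 0, "rx": 0, "ry": 0, "rz": 0, "fingers": 32}])

```text
time_s: 13.93
eef_pos: [0.5052, -0.0757, 0.2165]
tcp_rot: [0.0, 1.0, -0.001, -0.002]
contact_force: [1.1, 0.6, 0.1]
opening: 0.367
gripper_force: 0.0
```

>>> jog_arm(deltas=[{"x": 0.39, "y": 1, "z": 0, "rx": 0, "ry": 0, "rz": 0, "fingers": 32}, {"x": 0.39, "y": 1, "z": 0, "rx": 0, "ry": 0, "rz": 0, "fingers": 32}, {"x": 0.39, "y": 1, "z": 0, "rx": 0, "ry": 0, "rz": 0, "fingers": 32}, {"x": 0.39, "y": 1, "z": 0, "rx": 0, "ry": 0, "rz": 0, "fingers": 32}, {"x": 0.39, "y": 1, "z": 0, "rx": 0, "ry": 0, "rz": 0, "fingers": 32}])

```text
time_s: 14.35
eef_pos: [0.5537, -0.2008, 0.2161]
tcp_rot: [-0.0, 1.0, -0.001, -0.002]
contact_force: [-0.2, 0.0, 0.2]
opening: 0.367
gripper_force: 0.0
```

>>> jog_arm(deltas=[{"x": 0.39, "y": 1, "z": 0, "rx": 0, "ry": 0, "rz": 0, "fingers": 32}, {"x": 0.39, "y": 1, "z": 0, "rx": 0, "ry": 0, "rz": 0, "fingers": 32}, {"x": 0.39, "y": 1, "z": 0, "rx": 0, "ry": 0, "rz": 0, "fingers": 32}, {"x": 0.39, "y": 1, "z": 0, "rx": 0, "ry": 0, "rz": 0, "fingers": 32}, {"x": 0.39, "y": 1, "z": 0, "rx": 0, "ry": 0, "rz": 0, "fingers": 32}])

```text
time_s: 14.77
eef_pos: [0.6022, -0.3258, 0.2156]
tcp_rot: [-0.001, 1.0, -0.001, -0.002]
contact_force: [0.1, 0.6, -0.1]
opening: 0.368
gripper_force: 0.0
```

>>> jog_arm(deltas=[{"x": 0.1, "y": 0.38, "z": 1, "rx": 0, "ry": 0, "rz": 0, "fingers": 32}, {"x": 0, "y": 0, "z": 1, "rx": 0, "ry": 0, "rz": 0, "fingers": 32}, {"x": 0, "y": 0, "z": 1, "rx": 0, "ry": 0, "rz": 0, "fingers": 32}, {"x": 0, "y": 0, "z": 1, "rx": 0, "ry": 0, "rz": 0, "fingers": 32}, {"x": 0, "y": 0, "z": 1, "rx": 0, "ry": 0, "rz": 0, "fingers": 32}])

```text
time_s: 15.18
eef_pos: [0.6037, -0.3341, 0.0895]
tcp_rot: [-0.001, 1.0, -0.001, -0.002]
contact_force: [0.5, -0.4, 0.6]
opening: 0.368
gripper_force: 0.0
```

>>> jog_arm(deltas=[{"x": 0, "y": 0, "z": 0.7, "rx": 0, "ry": 0, "rz": 0, "fingers": 32}, {"x": 0, "y": 0, "z": 0.4, "rx": 0, "ry": 0, "rz": 0, "fingers": 32}, {"x": 0, "y": 0, "z": 0, "rx": 0, "ry": 0, "rz": 0, "fingers": 32}, {"x": 0, "y": 0, "z": 0, "rx": 0, "ry": 0, "rz": 0, "fingers": 32}, {"x": 0, "y": 0, "z": 0, "rx": 0, "ry": 0, "rz": 0, "fingers": 32}])

```text
time_s: 15.6
eef_pos: [0.6056, -0.3341, 0.0667]
tcp_rot: [0.001, 1.0, -0.001, 0.001]
contact_force: [0.3, 0.3, 0.1]
opening: 0.368
gripper_force: 0.0
```

```bash
python3 shot.py wrist_9
```

```text
15.65 [ 0.6058 -0.3341  0.0673] [ 6.0e-04  1.0e+00 -7.0e-04  1.3e-03] 0.0108
```

>>> jog_arm(deltas=[{"x": 0, "y": -0.02, "z": 0.8, "rx": 0, "ry": 0, "rz": 0, "fingers": 32}, {"x": 0, "y": 0, "z": 0.5, "rx": 0, "ry": 0, "rz": 0, "fingers": 32}, {"x": 0, "y": 0, "z": 0.2, "rx": 0, "ry": 0, "rz": 0, "fingers": 32}, {"x": 0, "y": 0, "z": 0, "rx": 0, "ry": 0, "rz": 0, "fingers": 32}, {"x": 0, "y": 0, "z": 0, "rx": 0, "ry": 0, "rz": 0, "fingers": 32}])

```text
time_s: 16.07
eef_pos: [0.605, -0.3332, 0.0285]
tcp_rot: [0.0, 1.0, -0.001, 0.0]
contact_force: [-0.7, 0.1, 1.2]
opening: 0.364
gripper_force: 0.0
```

>>> jog_arm(deltas=[{"x": 0, "y": 0, "z": 0, "rx": 0, "ry": 0, "rz": 0, "fingers": 0}, {"x": 0, "y": 0, "z": 0, "rx": 0, "ry": 0, "rz": 0, "fingers": 0}, {"x": 0, "y": 0, "z": 0, "rx": 0, "ry": 0, "rz": 0, "fingers": 0}, {"x": 0, "y": 0, "z": 0, "rx": 0, "ry": 0, "rz": 0, "fingers": 0}, {"x": 0, "y": 0, "z": 0, "rx": 0, "ry": 0, "rz": 0, "fingers": 0}])

```text
time_s: 16.48
eef_pos: [0.6051, -0.3332, 0.0289]
tcp_rot: [0.0, 1.0, -0.001, 0.0]
contact_force: [-0.1, 0.7, 1.1]
opening: 0.136
gripper_force: 30.0
```

>>> jog_arm(deltas=[{"x": 0, "y": 0, "z": 0, "rx": 0, "ry": 0, "rz": 0, "fingers": 0}, {"x": 0, "y": 0, "z": 0, "rx": 0, "ry": 0, "rz": 0, "fingers": 0}, {"x": 0, "y": 0, "z": 0, "rx": 0, "ry": 0, "rz": 0, "fingers": 0}, {"x": 0, "y": 0, "z": 0, "rx": 0, "ry": 0, "rz": 0, "fingers": 0}, {"x": 0, "y": 0, "z": 0, "rx": 0, "ry": 0, "rz": 0, "fingers": 0}])

```text
time_s: 16.9
eef_pos: [0.6051, -0.3332, 0.0288]
tcp_rot: [0.0, 1.0, -0.001, 0.0]
contact_force: [-0.7, 0.7, 4.0]
opening: 0.131
gripper_force: 30.0
```

>>> jog_arm(deltas=[{"x": 0, "y": 0, "z": -0.3, "rx": 0, "ry": 0, "rz": 0, "fingers": 0}, {"x": 0, "y": 0, "z": -1, "rx": 0, "ry": 0, "rz": 0, "fingers": 0}, {"x": 0, "y": 0, "z": -1, "rx": 0, "ry": 0, "rz": 0, "fingers": 0}, {"x": 0, "y": -0.5, "z": -1, "rx": 0, "ry": 0, "rz": 0, "fingers": 0}, {"x": 0, "y": -0.6, "z": -1, "rx": 0, "ry": 0, "rz": 0, "fingers": 0}])

```text
time_s: 17.32
eef_pos: [0.6042, -0.306, 0.1362]
tcp_rot: [-0.0, 1.0, -0.002, -0.001]
contact_force: [-0.3, 0.2, -0.2]
opening: 0.136
gripper_force: 30.0
```

>>> jog_arm(deltas=[{"x": -0.1, "y": -1, "z": -1, "rx": 0, "ry": 0, "rz": 0, "fingers": 0}, {"x": -0.1, "y": -1, "z": -1, "rx": 0, "ry": 0, "rz": 0, "fingers": 0}, {"x": -0.1, "y": -1, "z": 0, "rx": 0, "ry": 0, "rz": 0, "fingers": 0}, {"x": -0.1, "y": -1, "z": 0, "rx": 0, "ry": 0, "rz": 0, "fingers": 0}, {"x": -0.1, "y": -1, "z": 0, "rx": 0, "ry": 0, "rz": 0, "fingers": 0}])

```text
time_s: 17.73
eef_pos: [0.5921, -0.1793, 0.1863]
tcp_rot: [-0.0, 1.0, -0.001, 0.0]
contact_force: [-0.3, -0.4, -0.3]
opening: 0.139
gripper_force: 30.0
```

>>> jog_arm(deltas=[{"x": -0.1, "y": -1, "z": 0, "rx": 0, "ry": 0, "rz": 0, "fingers": 0}, {"x": -0.1, "y": -1, "z": 0, "rx": 0, "ry": 0, "rz": 0, "fingers": 0}, {"x": -0.1, "y": -1, "z": 0, "rx": 0, "ry": 0, "rz": 0, "fingers": 0}, {"x": -0.1, "y": -1, "z": 0, "rx": 0, "ry": 0, "rz": 0, "fingers": 0}, {"x": -0.1, "y": -1, "z": 0, "rx": 0, "ry": 0, "rz": 0, "fingers": 0}])

```text
time_s: 18.15
eef_pos: [0.5796, -0.0543, 0.1856]
tcp_rot: [-0.0, 1.0, -0.001, -0.0]
contact_force: [-0.4, -0.2, -0.4]
opening: 0.136
gripper_force: 30.0
```

>>> jog_arm(deltas=[{"x": -0.1, "y": -1, "z": 0, "rx": 0, "ry": 0, "rz": 0, "fingers": 0}, {"x": -0.1, "y": -1, "z": 0, "rx": 0, "ry": 0, "rz": 0, "fingers": 0}, {"x": -0.1, "y": -1, "z": 0, "rx": 0, "ry": 0, "rz": 0, "fingers": 0}, {"x": -0.1, "y": -1, "z": 0, "rx": 0, "ry": 0, "rz": 0, "fingers": 0}, {"x": -0.1, "y": -1, "z": 0, "rx": 0, "ry": 0, "rz": 0, "fingers": 0}])

```text
time_s: 18.57
eef_pos: [0.5673, 0.0706, 0.1856]
tcp_rot: [-0.0, 1.0, -0.001, -0.0]
contact_force: [1.0, 0.0, -0.5]
opening: 0.134
gripper_force: 30.0
```

>>> jog_arm(deltas=[{"x": -0.1, "y": -1, "z": 0, "rx": 0, "ry": 0, "rz": 0, "fingers": 0}, {"x": -0.1, "y": -1, "z": 0, "rx": 0, "ry": 0, "rz": 0, "fingers": 0}, {"x": -0.1, "y": -1, "z": 0, "rx": 0, "ry": 0, "rz": 0, "fingers": 0}, {"x": -0.1, "y": -1, "z": 0, "rx": 0, "ry": 0, "rz": 0, "fingers": 0}, {"x": -0.1, "y": -1, "z": 0, "rx": 0, "ry": 0, "rz": 0, "fingers": 0}])

```text
time_s: 18.98
eef_pos: [0.555, 0.1956, 0.1856]
tcp_rot: [0.0, 1.0, -0.001, -0.0]
contact_force: [0.1, 0.4, -0.8]
opening: 0.137
gripper_force: 30.0
```

>>> jog_arm(deltas=[{"x": -0.1, "y": -1, "z": 0, "rx": 0, "ry": 0, "rz": 0, "fingers": 0}, {"x": -0.1, "y": -1, "z": 0, "rx": 0, "ry": 0, "rz": 0, "fingers": 0}, {"x": -0.1, "y": -1, "z": 0, "rx": 0, "ry": 0, "rz": 0, "fingers": 0}, {"x": 0, "y": -1, "z": 0, "rx": 0, "ry": 0, "rz": 0, "fingers": 0}, {"x": 0, "y": -1, "z": 0, "rx": 0, "ry": 0, "rz": 0, "fingers": 0}])

```text
time_s: 19.4
eef_pos: [0.5477, 0.3205, 0.1856]
tcp_rot: [0.0, 1.0, -0.001, -0.0]
contact_force: [0.5, 0.3, -0.5]
opening: 0.138
gripper_force: 30.0
```

>>> jog_arm(deltas=[{"x": 0, "y": 0, "z": 0, "rx": 0, "ry": 0, "rz": 0, "fingers": 0}, {"x": 0, "y": 0, "z": 0.5, "rx": 0, "ry": 0, "rz": 0, "fingers": 0}, {"x": 0, "y": 0, "z": 1, "rx": 0, "ry": 0, "rz": 0, "fingers": 0}, {"x": 0, "y": 0, "z": 0.9, "rx": 0, "ry": 0, "rz": 0, "fingers": 0}, {"x": 0, "y": 0, "z": 0.5, "rx": 0, "ry": 0, "rz": 0, "fingers": 0}])

```text
time_s: 19.82
eef_pos: [0.5467, 0.3181, 0.1103]
tcp_rot: [0.001, 1.0, -0.001, -0.002]
contact_force: [-0.3, -0.9, -1.3]
opening: 0.134
gripper_force: 30.0
```

>>> jog_arm(deltas=[{"x": 0, "y": 0, "z": 0, "rx": 0, "ry": 0, "rz": 0, "fingers": 0}, {"x": 0, "y": 0, "z": 0, "rx": 0, "ry": 0, "rz": 0, "fingers": 0}, {"x": 0, "y": 0, "z": 0, "rx": 0, "ry": 0, "rz": 0, "fingers": 0}, {"x": 0, "y": 0, "z": 0, "rx": 0, "ry": 0, "rz": 0, "fingers": 0}, {"x": 0, "y": 0, "z": 0, "rx": 0, "ry": 0, "rz": 0, "fingers": 0}])

```text
time_s: 20.23
eef_pos: [0.5489, 0.3199, 0.1148]
tcp_rot: [-0.001, 1.0, -0.001, 0.001]
contact_force: [0.9, 0.5, -0.5]
opening: 0.134
gripper_force: 30.0
```

>>> jog_arm(deltas=[{"x": -0.02, "y": 0, "z": 0.6, "rx": 0, "ry": 0, "rz": 0, "fingers": 0}, {"x": 0, "y": 0, "z": 0.5, "rx": 0, "ry": 0, "rz": 0, "fingers": 0}, {"x": 0, "y": 0, "z": 0.3, "rx": 0, "ry": 0, "rz": 0, "fingers": 0}, {"x": 0, "y": 0, "z": 0.1, "rx": 0, "ry": 0, "rz": 0, "fingers": 0}, {"x": 0, "y": 0, "z": 0, "rx": 0, "ry": 0, "rz": 0, "fingers": 0}])

```text
time_s: 20.65
eef_pos: [0.5478, 0.3194, 0.0755]
tcp_rot: [0.0, 1.0, -0.001, -0.0]
contact_force: [0.2, 0.4, -0.3]
opening: 0.134
gripper_force: 30.0
```

>>> jog_arm(deltas=[{"x": 0, "y": 0, "z": 0, "rx": 0, "ry": 0, "rz": 0, "fingers": 0}, {"x": 0, "y": 0, "z": 0, "rx": 0, "ry": 0, "rz": 0, "fingers": 0}, {"x": 0, "y": 0, "z": 0, "rx": 0, "ry": 0, "rz": 0, "fingers": 0}, {"x": 0, "y": 0, "z": 0, "rx": 0, "ry": 0, "rz": 0, "fingers": 0}, {"x": 0, "y": 0, "z": 0, "rx": 0, "ry": 0, "rz": 0, "fingers": 0}])

```text
time_s: 21.07
eef_pos: [0.548, 0.3196, 0.0762]
tcp_rot: [-0.0, 1.0, -0.001, 0.0]
contact_force: [0.1, -0.3, -0.2]
opening: 0.135
gripper_force: 30.0
```

Target is (.5478,.3194), contact expected at z≈.0708.

>>> jog_arm(deltas=[{"x": -0.01, "y": 0.01, "z": 0.06, "rx": 0, "ry": 0, "rz": 0, "fingers": 0}, {"x": 0, "y": 0, "z": 0.06, "rx": 0, "ry": 0, "rz": 0, "fingers": 0}, {"x": 0, "y": 0, "z": 0.06, "rx": 0, "ry": 0, "rz": 0, "fingers": 0}, {"x": 0, "y": 0, "z": 0.02, "rx": 0, "ry": 0, "rz": 0, "fingers": 0}, {"x": 0, "y": 0, "z": 0, "rx": 0, "ry": 0, "rz": 0, "fingers": 0}])

```text
time_s: 21.48
eef_pos: [0.5476, 0.3192, 0.0709]
tcp_rot: [0.0, 1.0, -0.001, -0.0]
contact_force: [-1.2, 0.2, 0.9]
opening: 0.139
gripper_force: 30.0
```

>>> jog_arm(deltas=[{"x": 0, "y": 0, "z": 0.02, "rx": 0, "ry": 0, "rz": 0, "fingers": 0}, {"x": 0, "y": 0, "z": 0, "rx": 0, "ry": 0, "rz": 0, "fingers": 0}, {"x": 0, "y": 0, "z": 0, "rx": 0, "ry": 0, "rz": 0, "fingers": 0}, {"x": 0, "y": 0, "z": 0, "rx": 0, "ry": 0, "rz": 0, "fingers": 0}, {"x": 0, "y": 0, "z": 0, "rx": 0, "ry": 0, "rz": 0, "fingers": 0}])

```text
time_s: 21.9
eef_pos: [0.5478, 0.3193, 0.0708]
tcp_rot: [-0.0, 1.0, -0.001, 0.0]
contact_force: [-1.3, -0.5, 5.4]
opening: 0.132
gripper_force: 30.0
```

>>> jog_arm(deltas=[{"x": 0, "y": 0, "z": -0.01, "rx": 0, "ry": 0, "rz": 0, "fingers": 0}, {"x": 0, "y": 0, "z": 0, "rx": 0, "ry": 0, "rz": 0, "fingers": 15}, {"x": 0, "y": 0, "z": 0, "rx": 0, "ry": 0, "rz": 0, "fingers": 32}, {"x": 0, "y": 0, "z": 0, "rx": 0, "ry": 0, "rz": 0, "fingers": 32}, {"x": 0, "y": 0, "z": 0, "rx": 0, "ry": 0, "rz": 0, "fingers": 32}])

```text
time_s: 22.32
eef_pos: [0.5474, 0.3192, 0.0699]
tcp_rot: [0.0, 1.0, -0.001, -0.0]
contact_force: [-0.4, 0.7, 0.8]
opening: 0.315
gripper_force: 0.0
```

>>> jog_arm(deltas=[{"x": 0, "y": 0, "z": -0.3, "rx": 0, "ry": 0, "rz": 0, "fingers": 32}, {"x": 0, "y": 0, "z": -1, "rx": 0, "ry": 0, "rz": 0, "fingers": 32}, {"x": 0, "y": 0, "z": -1, "rx": 0, "ry": 0, "rz": 0, "fingers": 32}, {"x": 0, "y": 0, "z": -1, "rx": 0, "ry": 0, "rz": 0, "fingers": 32}, {"x": 0, "y": 0, "z": -1, "rx": 0, "ry": 0, "rz": 0, "fingers": 32}])

```text
time_s: 22.73
eef_pos: [0.5476, 0.3192, 0.1796]
tcp_rot: [-0.0, 1.0, -0.001, 0.0]
contact_force: [1.4, -0.6, 0.0]
opening: 0.364
gripper_force: 0.0
```

>>> jog_arm(deltas=[{"x": 0.12, "y": 1, "z": 0, "rx": 0, "ry": 0, "rz": 0, "fingers": 32}, {"x": 0.12, "y": 1, "z": 0, "rx": 0, "ry": 0, "rz": 0, "fingers": 32}, {"x": 0.12, "y": 1, "z": 0, "rx": 0, "ry": 0, "rz": 0, "fingers": 32}, {"x": 0.12, "y": 1, "z": 0, "rx": 0, "ry": 0, "rz": 0, "fingers": 32}, {"x": 0.12, "y": 1, "z": 0, "rx": 0, "ry": 0, "rz": 0, "fingers": 32}])

```text
time_s: 23.15
eef_pos: [0.5624, 0.1932, 0.1786]
tcp_rot: [-0.0, 1.0, -0.001, 0.0]
contact_force: [-0.2, 0.1, -0.2]
opening: 0.365
gripper_force: 0.0
```

>>> jog_arm(deltas=[{"x": 0.12, "y": 1, "z": 0, "rx": 0, "ry": 0, "rz": 0, "fingers": 32}, {"x": 0.12, "y": 1, "z": 0, "rx": 0, "ry": 0, "rz": 0, "fingers": 32}, {"x": 0.12, "y": 1, "z": 0, "rx": 0, "ry": 0, "rz": 0, "fingers": 32}, {"x": 0.12, "y": 1, "z": 0, "rx": 0, "ry": 0, "rz": 0, "fingers": 32}, {"x": 0.12, "y": 1, "z": 0, "rx": 0, "ry": 0, "rz": 0, "fingers": 32}])

```text
time_s: 23.57
eef_pos: [0.5773, 0.068, 0.1786]
tcp_rot: [-0.0, 1.0, -0.001, 0.0]
contact_force: [1.0, 0.5, -0.2]
opening: 0.362
gripper_force: 0.0
```

>>> jog_arm(deltas=[{"x": 0.12, "y": 1, "z": 0, "rx": 0, "ry": 0, "rz": 0, "fingers": 32}, {"x": 0.12, "y": 1, "z": 0, "rx": 0, "ry": 0, "rz": 0, "fingers": 32}, {"x": 0.12, "y": 1, "z": 0, "rx": 0, "ry": 0, "rz": 0, "fingers": 32}, {"x": 0.12, "y": 1, "z": 0, "rx": 0, "ry": 0, "rz": 0, "fingers": 32}, {"x": 0.12, "y": 1, "z": 0, "rx": 0, "ry": 0, "rz": 0, "fingers": 32}])

```text
time_s: 23.98
eef_pos: [0.5921, -0.057, 0.1786]
tcp_rot: [-0.0, 1.0, -0.001, 0.0]
contact_force: [0.1, 0.4, 0.4]
opening: 0.366
gripper_force: 0.0
```

>>> jog_arm(deltas=[{"x": 0.12, "y": 1, "z": 0, "rx": 0, "ry": 0, "rz": 0, "fingers": 32}, {"x": 0.12, "y": 1, "z": 0, "rx": 0, "ry": 0, "rz": 0, "fingers": 32}, {"x": 0, "y": 0, "z": 0.5, "rx": 0, "ry": 0, "rz": 0, "fingers": 32}, {"x": 0, "y": 0, "z": 1, "rx": 0, "ry": 0, "rz": 0, "fingers": 32}, {"x": 0, "y": 0, "z": 1, "rx": 0, "ry": 0, "rz": 0, "fingers": 32}])

```text
time_s: 24.4
eef_pos: [0.5988, -0.1065, 0.1164]
tcp_rot: [-0.0, 1.0, -0.001, 0.002]
contact_force: [0.8, -0.2, -1.4]
opening: 0.368
gripper_force: 0.0
```

>>> jog_arm(deltas=[{"x": 0, "y": 0, "z": 0.8, "rx": 0, "ry": 0, "rz": 0, "fingers": 32}, {"x": 0, "y": 0, "z": 0.4, "rx": 0, "ry": 0, "rz": 0, "fingers": 32}, {"x": 0, "y": 0, "z": 0, "rx": 0, "ry": 0, "rz": 0, "fingers": 32}, {"x": 0, "y": 0, "z": 0, "rx": 0, "ry": 0, "rz": 0, "fingers": 32}, {"x": 0, "y": 0, "z": 0, "rx": 0, "ry": 0, "rz": 0, "fingers": 32}])

```text
time_s: 24.82
eef_pos: [0.5992, -0.1058, 0.0872]
tcp_rot: [0.0, 1.0, -0.001, 0.001]
contact_force: [0.1, -1.1, 0.5]
opening: 0.364
gripper_force: 0.0
```

```bash
python3 shot.py top_10 wrist_10; python3 m1.py top_10 p58 p44 c62 c78
```

```text
24.9167 [ 0.599  -0.1057  0.0873] [-0.0e+00  1.0e+00 -7.0e-04  1.6e-03] 0.0076
p58 px [155. 177.] [0.5463 0.3189] 57.1 n 176 vs top [-1.7 -0.4]
p44 px [218. 211.] [0.4662 0.1765] 43.2 n 179 vs top [-2.   0.2]
c62 px [168. 224.] [0.44   0.2872] 62.1 n 180 vs top [ 0.1 -0.2]
c78 px [204. 164.] [0.5747 0.2033] 78.2 n 180 vs top [-0.2  0.8]
```

>>> jog_arm(deltas=[{"x": 0.04, "y": 0.01, "z": 0.9, "rx": 0, "ry": 0, "rz": 0, "fingers": 32}, {"x": 0, "y": 0, "z": 0.8, "rx": 0, "ry": 0, "rz": 0, "fingers": 32}, {"x": 0, "y": 0, "z": 0.45, "rx": 0, "ry": 0, "rz": 0, "fingers": 32}, {"x": 0, "y": 0, "z": 0.15, "rx": 0, "ry": 0, "rz": 0, "fingers": 32}, {"x": 0, "y": 0, "z": 0, "rx": 0, "ry": 0, "rz": 0, "fingers": 32}])

```text
time_s: 25.33
eef_pos: [0.5988, -0.1061, 0.0277]
tcp_rot: [0.0, 1.0, -0.001, -0.001]
contact_force: [-0.2, 0.0, -0.1]
opening: 0.37
gripper_force: 0.0
```

>>> jog_arm(deltas=[{"x": 0, "y": 0, "z": 0, "rx": 0, "ry": 0, "rz": 0, "fingers": 32}, {"x": 0, "y": 0, "z": 0, "rx": 0, "ry": 0, "rz": 0, "fingers": 32}, {"x": 0, "y": 0, "z": 0, "rx": 0, "ry": 0, "rz": 0, "fingers": 32}, {"x": 0, "y": 0, "z": 0, "rx": 0, "ry": 0, "rz": 0, "fingers": 32}, {"x": 0, "y": 0, "z": 0, "rx": 0, "ry": 0, "rz": 0, "fingers": 32}])

```text
time_s: 25.75
eef_pos: [0.5993, -0.1061, 0.0287]
tcp_rot: [-0.0, 1.0, -0.001, 0.001]
contact_force: [-0.0, 0.2, -0.0]
opening: 0.371
gripper_force: 0.0
```

>>> jog_arm(deltas=[{"x": 0, "y": 0, "z": 0, "rx": 0, "ry": 0, "rz": 0, "fingers": 0}, {"x": 0, "y": 0, "z": 0, "rx": 0, "ry": 0, "rz": 0, "fingers": 0}, {"x": 0, "y": 0, "z": 0, "rx": 0, "ry": 0, "rz": 0, "fingers": 0}, {"x": 0, "y": 0, "z": 0, "rx": 0, "ry": 0, "rz": 0, "fingers": 0}, {"x": 0, "y": 0, "z": 0, "rx": 0, "ry": 0, "rz": 0, "fingers": 0}])

```text
time_s: 26.17
eef_pos: [0.5989, -0.1061, 0.0281]
tcp_rot: [0.0, 1.0, -0.001, -0.0]
contact_force: [-0.3, 0.5, -0.2]
opening: 0.143
gripper_force: 30.0
```

>>> jog_arm(deltas=[{"x": 0, "y": 0, "z": 0, "rx": 0, "ry": 0, "rz": 0, "fingers": 0}, {"x": 0, "y": 0, "z": 0, "rx": 0, "ry": 0, "rz": 0, "fingers": 0}, {"x": 0, "y": 0, "z": 0, "rx": 0, "ry": 0, "rz": 0, "fingers": 0}, {"x": 0, "y": 0, "z": 0, "rx": 0, "ry": 0, "rz": 0, "fingers": 0}, {"x": 0, "y": 0, "z": 0, "rx": 0, "ry": 0, "rz": 0, "fingers": 0}])

```text
time_s: 26.58
eef_pos: [0.5989, -0.1061, 0.0281]
tcp_rot: [0.0, 1.0, -0.001, -0.0]
contact_force: [-0.7, 0.7, 0.4]
opening: 0.15
gripper_force: 30.0
```

>>> jog_arm(deltas=[{"x": 0, "y": 0, "z": -0.3, "rx": 0, "ry": 0, "rz": 0, "fingers": 0}, {"x": 0, "y": 0, "z": -1, "rx": 0, "ry": 0, "rz": 0, "fingers": 0}, {"x": 0, "y": 0, "z": -1, "rx": 0, "ry": 0, "rz": 0, "fingers": 0}, {"x": 0, "y": 0, "z": -1, "rx": 0, "ry": 0, "rz": 0, "fingers": 0}, {"x": -0.3, "y": -0.7, "z": -1, "rx": 0, "ry": 0, "rz": 0, "fingers": 0}])

```text
time_s: 27.0
eef_pos: [0.5922, -0.0902, 0.137]
tcp_rot: [0.0, 1.0, -0.002, 0.001]
contact_force: [1.1, -0.5, 0.5]
opening: 0.149
gripper_force: 30.0
```

>>> jog_arm(deltas=[{"x": -0.4, "y": -1, "z": -1, "rx": 0, "ry": 0, "rz": 0, "fingers": 0}, {"x": -0.4, "y": -1, "z": -0.8, "rx": 0, "ry": 0, "rz": 0, "fingers": 0}, {"x": -0.4, "y": -1, "z": 0, "rx": 0, "ry": 0, "rz": 0, "fingers": 0}, {"x": -0.4, "y": -1, "z": 0, "rx": 0, "ry": 0, "rz": 0, "fingers": 0}, {"x": -0.4, "y": -1, "z": 0, "rx": 0, "ry": 0, "rz": 0, "fingers": 0}])

```text
time_s: 27.42
eef_pos: [0.541, 0.0376, 0.1817]
tcp_rot: [-0.0, 1.0, -0.001, 0.001]
contact_force: [0.3, 0.4, -0.2]
opening: 0.148
gripper_force: 30.0
```

>>> jog_arm(deltas=[{"x": -0.4, "y": -1, "z": 0, "rx": 0, "ry": 0, "rz": 0, "fingers": 0}, {"x": -0.4, "y": -1, "z": 0, "rx": 0, "ry": 0, "rz": 0, "fingers": 0}, {"x": -0.4, "y": -1, "z": 0, "rx": 0, "ry": 0, "rz": 0, "fingers": 0}, {"x": -0.4, "y": -1, "z": 0, "rx": 0, "ry": 0, "rz": 0, "fingers": 0}, {"x": -0.4, "y": -1, "z": 0, "rx": 0, "ry": 0, "rz": 0, "fingers": 0}])

```text
time_s: 27.83
eef_pos: [0.4911, 0.1627, 0.1811]
tcp_rot: [-0.0, 1.0, -0.001, 0.0]
contact_force: [0.2, -0.3, -0.6]
opening: 0.146
gripper_force: 30.0
```

>>> jog_arm(deltas=[{"x": -0.4, "y": -1, "z": 0, "rx": 0, "ry": 0, "rz": 0, "fingers": 0}, {"x": -0.4, "y": -1, "z": 0, "rx": 0, "ry": 0, "rz": 0, "fingers": 0}, {"x": -0.4, "y": -1, "z": 0, "rx": 0, "ry": 0, "rz": 0, "fingers": 0}, {"x": -0.4, "y": -1, "z": 0, "rx": 0, "ry": 0, "rz": 0, "fingers": 0}, {"x": -0.4, "y": -1, "z": 0, "rx": 0, "ry": 0, "rz": 0, "fingers": 0}])

```text
time_s: 28.25
eef_pos: [0.4413, 0.2878, 0.1811]
tcp_rot: [-0.0, 1.0, -0.001, 0.0]
contact_force: [0.9, -0.0, -1.7]
opening: 0.146
gripper_force: 30.0
```

>>> jog_arm(deltas=[{"x": 0, "y": 0, "z": 0, "rx": 0, "ry": 0, "rz": 0, "fingers": 0}, {"x": 0, "y": 0, "z": 0.5, "rx": 0, "ry": 0, "rz": 0, "fingers": 0}, {"x": 0, "y": 0, "z": 0.9, "rx": 0, "ry": 0, "rz": 0, "fingers": 0}, {"x": 0, "y": 0, "z": 0.7, "rx": 0, "ry": 0, "rz": 0, "fingers": 0}, {"x": 0, "y": 0, "z": 0.3, "rx": 0, "ry": 0, "rz": 0, "fingers": 0}])

```text
time_s: 28.67
eef_pos: [0.4409, 0.2853, 0.1186]
tcp_rot: [0.001, 1.0, -0.001, -0.002]
contact_force: [0.3, -0.3, -0.6]
opening: 0.149
gripper_force: 30.0
```

>>> jog_arm(deltas=[{"x": 0, "y": 0, "z": 0, "rx": 0, "ry": 0, "rz": 0, "fingers": 0}, {"x": 0, "y": 0, "z": 0, "rx": 0, "ry": 0, "rz": 0, "fingers": 0}, {"x": 0, "y": 0, "z": 0, "rx": 0, "ry": 0, "rz": 0, "fingers": 0}, {"x": 0, "y": 0, "z": 0, "rx": 0, "ry": 0, "rz": 0, "fingers": 0}, {"x": 0, "y": 0, "z": 0, "rx": 0, "ry": 0, "rz": 0, "fingers": 0}])

```text
time_s: 29.08
eef_pos: [0.4425, 0.2871, 0.1216]
tcp_rot: [-0.001, 1.0, -0.001, 0.001]
contact_force: [-1.3, -0.0, 0.4]
opening: 0.149
gripper_force: 30.0
```

Target is (.4412,.2871), contact expected at z≈.0821.

>>> jog_arm(deltas=[{"x": -0.02, "y": 0, "z": 0.5, "rx": 0, "ry": 0, "rz": 0, "fingers": 0}, {"x": 0, "y": 0, "z": 0.5, "rx": 0, "ry": 0, "rz": 0, "fingers": 0}, {"x": 0, "y": 0, "z": 0.25, "rx": 0, "ry": 0, "rz": 0, "fingers": 0}, {"x": 0, "y": 0, "z": 0.1, "rx": 0, "ry": 0, "rz": 0, "fingers": 0}, {"x": 0, "y": 0, "z": 0, "rx": 0, "ry": 0, "rz": 0, "fingers": 0}])

```text
time_s: 29.5
eef_pos: [0.4415, 0.2866, 0.0866]
tcp_rot: [0.0, 1.0, -0.001, -0.0]
contact_force: [-0.6, 0.5, -0.5]
opening: 0.147
gripper_force: 30.0
```

>>> jog_arm(deltas=[{"x": 0, "y": 0, "z": 0, "rx": 0, "ry": 0, "rz": 0, "fingers": 0}, {"x": 0, "y": 0, "z": 0, "rx": 0, "ry": 0, "rz": 0, "fingers": 0}, {"x": 0, "y": 0, "z": 0, "rx": 0, "ry": 0, "rz": 0, "fingers": 0}, {"x": 0, "y": 0, "z": 0, "rx": 0, "ry": 0, "rz": 0, "fingers": 0}, {"x": 0, "y": 0, "z": 0, "rx": 0, "ry": 0, "rz": 0, "fingers": 0}])

```text
time_s: 29.92
eef_pos: [0.4417, 0.2868, 0.0872]
tcp_rot: [-0.0, 1.0, -0.001, 0.0]
contact_force: [0.0, -0.3, -1.1]
opening: 0.147
gripper_force: 30.0
```

>>> jog_arm(deltas=[{"x": -0.02, "y": -0.01, "z": 0.06, "rx": 0, "ry": 0, "rz": 0, "fingers": 0}, {"x": 0, "y": 0, "z": 0.06, "rx": 0, "ry": 0, "rz": 0, "fingers": 0}, {"x": 0, "y": 0, "z": 0.05, "rx": 0, "ry": 0, "rz": 0, "fingers": 0}, {"x": 0, "y": 0, "z": 0.02, "rx": 0, "ry": 0, "rz": 0, "fingers": 0}, {"x": 0, "y": 0, "z": 0, "rx": 0, "ry": 0, "rz": 0, "fingers": 0}])

```text
time_s: 30.33
eef_pos: [0.4411, 0.2869, 0.082]
tcp_rot: [0.0, 1.0, -0.001, -0.0]
contact_force: [-0.6, -0.3, 0.1]
opening: 0.143
gripper_force: 30.0
```

>>> jog_arm(deltas=[{"x": 0, "y": 0, "z": 0.01, "rx": 0, "ry": 0, "rz": 0, "fingers": 0}, {"x": 0, "y": 0, "z": 0, "rx": 0, "ry": 0, "rz": 0, "fingers": 0}, {"x": 0, "y": 0, "z": 0, "rx": 0, "ry": 0, "rz": 0, "fingers": 0}, {"x": 0, "y": 0, "z": 0, "rx": 0, "ry": 0, "rz": 0, "fingers": 0}, {"x": 0, "y": 0, "z": 0, "rx": 0, "ry": 0, "rz": 0, "fingers": 0}])

```text
time_s: 30.75
eef_pos: [0.4411, 0.2869, 0.082]
tcp_rot: [-0.0, 1.0, -0.001, 0.0]
contact_force: [-0.7, -0.5, 4.1]
opening: 0.144
gripper_force: 30.0
```

>>> jog_arm(deltas=[{"x": 0, "y": 0, "z": -0.01, "rx": 0, "ry": 0, "rz": 0, "fingers": 0}, {"x": 0, "y": 0, "z": 0, "rx": 0, "ry": 0, "rz": 0, "fingers": 16}, {"x": 0, "y": 0, "z": 0, "rx": 0, "ry": 0, "rz": 0, "fingers": 35}, {"x": 0, "y": 0, "z": 0, "rx": 0, "ry": 0, "rz": 0, "fingers": 35}, {"x": 0, "y": 0, "z": 0, "rx": 0, "ry": 0, "rz": 0, "fingers": 35}])

```text
time_s: 31.17
eef_pos: [0.4411, 0.287, 0.0819]
tcp_rot: [-0.0, 1.0, -0.001, -0.0]
contact_force: [-0.8, 0.9, -0.3]
opening: 0.332
gripper_force: 0.0
```

>>> jog_arm(deltas=[{"x": 0, "y": 0, "z": -0.3, "rx": 0, "ry": 0, "rz": 0, "fingers": 35}, {"x": 0, "y": 0, "z": -1, "rx": 0, "ry": 0, "rz": 0, "fingers": 35}, {"x": 0, "y": 0, "z": -1, "rx": 0, "ry": 0, "rz": 0, "fingers": 35}, {"x": 0, "y": 0, "z": -1, "rx": 0, "ry": 0, "rz": 0, "fingers": 35}, {"x": 0, "y": 0, "z": -0.7, "rx": 0, "ry": 0, "rz": 0, "fingers": 35}])

```text
time_s: 31.58
eef_pos: [0.4418, 0.2875, 0.1851]
tcp_rot: [-0.001, 1.0, -0.001, 0.001]
contact_force: [0.6, 0.1, 0.7]
opening: 0.403
gripper_force: 0.0
```

>>> jog_arm(deltas=[{"x": 0.04, "y": 1, "z": 0, "rx": 0, "ry": 0, "rz": 0, "fingers": 35}, {"x": 0.04, "y": 1, "z": 0, "rx": 0, "ry": 0, "rz": 0, "fingers": 35}, {"x": 0.04, "y": 1, "z": 0, "rx": 0, "ry": 0, "rz": 0, "fingers": 35}, {"x": 0.04, "y": 1, "z": 0, "rx": 0, "ry": 0, "rz": 0, "fingers": 35}, {"x": 0.04, "y": 1, "z": 0, "rx": 0, "ry": 0, "rz": 0, "fingers": 35}])

```text
time_s: 32.0
eef_pos: [0.4458, 0.1609, 0.1827]
tcp_rot: [-0.0, 1.0, -0.001, 0.0]
contact_force: [0.5, -0.2, -0.3]
opening: 0.403
gripper_force: 0.0
```

>>> jog_arm(deltas=[{"x": 0.04, "y": 1, "z": 0, "rx": 0, "ry": 0, "rz": 0, "fingers": 35}, {"x": 0.04, "y": 1, "z": 0, "rx": 0, "ry": 0, "rz": 0, "fingers": 35}, {"x": 0.04, "y": 1, "z": 0, "rx": 0, "ry": 0, "rz": 0, "fingers": 35}, {"x": 0.04, "y": 1, "z": 0, "rx": 0, "ry": 0, "rz": 0, "fingers": 35}, {"x": 0.04, "y": 1, "z": 0, "rx": 0, "ry": 0, "rz": 0, "fingers": 35}])

```text
time_s: 32.42
eef_pos: [0.4506, 0.0358, 0.1827]
tcp_rot: [-0.0, 1.0, -0.001, 0.0]
contact_force: [-0.4, -0.4, -0.1]
opening: 0.401
gripper_force: 0.0
```

>>> jog_arm(deltas=[{"x": 0.04, "y": 1, "z": 0, "rx": 0, "ry": 0, "rz": 0, "fingers": 35}, {"x": 0.04, "y": 1, "z": 0, "rx": 0, "ry": 0, "rz": 0, "fingers": 35}, {"x": 0.04, "y": 1, "z": 0, "rx": 0, "ry": 0, "rz": 0, "fingers": 35}, {"x": 0.04, "y": 1, "z": 0, "rx": 0, "ry": 0, "rz": 0, "fingers": 35}, {"x": 0.04, "y": 0.83, "z": 0, "rx": 0, "ry": 0, "rz": 0, "fingers": 35}])

```text
time_s: 32.83
eef_pos: [0.4554, -0.0853, 0.1827]
tcp_rot: [-0.0, 1.0, -0.001, 0.0]
contact_force: [0.3, -0.4, 0.7]
opening: 0.402
gripper_force: 0.0
```

>>> jog_arm(deltas=[{"x": 0, "y": 0, "z": 0.5, "rx": 0, "ry": 0, "rz": 0, "fingers": 35}, {"x": 0, "y": 0, "z": 1, "rx": 0, "ry": 0, "rz": 0, "fingers": 35}, {"x": 0, "y": 0, "z": 1, "rx": 0, "ry": 0, "rz": 0, "fingers": 35}, {"x": 0, "y": 0, "z": 0.8, "rx": 0, "ry": 0, "rz": 0, "fingers": 35}, {"x": 0, "y": 0, "z": 0.4, "rx": 0, "ry": 0, "rz": 0, "fingers": 35}])

```text
time_s: 33.25
eef_pos: [0.4541, -0.0841, 0.0878]
tcp_rot: [0.0, 1.0, -0.001, -0.002]
contact_force: [0.2, 0.1, -0.2]
opening: 0.402
gripper_force: 0.0
```

>>> jog_arm(deltas=[{"x": 0, "y": 0, "z": 0, "rx": 0, "ry": 0, "rz": 0, "fingers": 35}, {"x": 0, "y": 0, "z": 0, "rx": 0, "ry": 0, "rz": 0, "fingers": 35}, {"x": 0, "y": 0, "z": 0, "rx": 0, "ry": 0, "rz": 0, "fingers": 35}, {"x": 0, "y": 0, "z": 0, "rx": 0, "ry": 0, "rz": 0, "fingers": 35}, {"x": 0, "y": 0, "z": 0, "rx": 0, "ry": 0, "rz": 0, "fingers": 35}])

```text
time_s: 33.67
eef_pos: [0.4562, -0.0837, 0.0906]
tcp_rot: [-0.0, 1.0, -0.001, 0.001]
contact_force: [0.2, 0.3, 0.5]
opening: 0.406
gripper_force: 0.0
```

```bash
python3 shot.py top_11; python3 m1.py top_11 p72 p58 p44 c78
```

```text
33.7167 [ 0.456  -0.0837  0.0904] [-1.e-04  1.e+00 -7.e-04  1.e-03] 0.0072
p72 px [168. 223.] [0.4405 0.2865] 71.1 n 175 vs top [-1.8 -0.5]
p58 px [155. 177.] [0.5463 0.3189] 57.0 n 174 vs top [-1.7 -0.4]
p44 px [218. 211.] [0.463  0.1761] 49.0 n 63 vs top [-5.2 -0.2]
c78 px [204. 164.] [0.5747 0.2033] 78.2 n 176 vs top [-0.2  0.8]
```

>>> jog_arm(deltas=[{"x": 0.02, "y": 0.01, "z": 0.9, "rx": 0, "ry": 0, "rz": 0, "fingers": 35}, {"x": 0, "y": 0, "z": 0.9, "rx": 0, "ry": 0, "rz": 0, "fingers": 35}, {"x": 0, "y": 0, "z": 0.5, "rx": 0, "ry": 0, "rz": 0, "fingers": 35}, {"x": 0, "y": 0, "z": 0.12, "rx": 0, "ry": 0, "rz": 0, "fingers": 35}, {"x": 0, "y": 0, "z": 0, "rx": 0, "ry": 0, "rz": 0, "fingers": 35}])

```text
time_s: 34.13
eef_pos: [0.4557, -0.0841, 0.0287]
tcp_rot: [0.0, 1.0, -0.001, -0.001]
contact_force: [0.4, -0.0, 0.6]
opening: 0.4
gripper_force: 0.0
```

>>> jog_arm(deltas=[{"x": 0, "y": 0, "z": 0, "rx": 0, "ry": 0, "rz": 0, "fingers": 35}, {"x": 0, "y": 0, "z": 0, "rx": 0, "ry": 0, "rz": 0, "fingers": 35}, {"x": 0, "y": 0, "z": 0, "rx": 0, "ry": 0, "rz": 0, "fingers": 35}, {"x": 0, "y": 0, "z": 0, "rx": 0, "ry": 0, "rz": 0, "fingers": 35}, {"x": 0, "y": 0, "z": 0, "rx": 0, "ry": 0, "rz": 0, "fingers": 35}])

```text
time_s: 34.55
eef_pos: [0.4563, -0.084, 0.0296]
tcp_rot: [-0.0, 1.0, -0.001, 0.001]
contact_force: [-0.7, 0.2, -0.4]
opening: 0.402
gripper_force: 0.0
```

>>> jog_arm(deltas=[{"x": 0, "y": 0, "z": 0, "rx": 0, "ry": 0, "rz": 0, "fingers": 0}, {"x": 0, "y": 0, "z": 0, "rx": 0, "ry": 0, "rz": 0, "fingers": 0}, {"x": 0, "y": 0, "z": 0, "rx": 0, "ry": 0, "rz": 0, "fingers": 0}, {"x": 0, "y": 0, "z": 0, "rx": 0, "ry": 0, "rz": 0, "fingers": 0}, {"x": 0, "y": 0, "z": 0, "rx": 0, "ry": 0, "rz": 0, "fingers": 0}])

```text
time_s: 34.97
eef_pos: [0.456, -0.0841, 0.0291]
tcp_rot: [0.0, 1.0, -0.001, -0.0]
contact_force: [-0.9, 1.3, -0.1]
opening: 0.17
gripper_force: 30.0
```

>>> jog_arm(deltas=[{"x": 0, "y": 0, "z": 0, "rx": 0, "ry": 0, "rz": 0, "fingers": 0}, {"x": 0, "y": 0, "z": 0, "rx": 0, "ry": 0, "rz": 0, "fingers": 0}, {"x": 0, "y": 0, "z": 0, "rx": 0, "ry": 0, "rz": 0, "fingers": 0}, {"x": 0, "y": 0, "z": 0, "rx": 0, "ry": 0, "rz": 0, "fingers": 0}, {"x": 0, "y": 0, "z": 0, "rx": 0, "ry": 0, "rz": 0, "fingers": 0}])

```text
time_s: 35.38
eef_pos: [0.456, -0.0841, 0.0291]
tcp_rot: [0.0, 1.0, -0.001, 0.0]
contact_force: [0.1, -0.7, 1.0]
opening: 0.169
gripper_force: 30.0
```

>>> jog_arm(deltas=[{"x": 0, "y": 0, "z": -0.3, "rx": 0, "ry": 0, "rz": 0, "fingers": 0}, {"x": 0, "y": 0, "z": -1, "rx": 0, "ry": 0, "rz": 0, "fingers": 0}, {"x": 0, "y": 0, "z": -1, "rx": 0, "ry": 0, "rz": 0, "fingers": 0}, {"x": 0, "y": 0, "z": -1, "rx": 0, "ry": 0, "rz": 0, "fingers": 0}, {"x": 0.2, "y": -0.5, "z": -1, "rx": 0, "ry": 0, "rz": 0, "fingers": 0}])

```text
time_s: 35.8
eef_pos: [0.4595, -0.0725, 0.1378]
tcp_rot: [0.0, 1.0, -0.002, -0.001]
contact_force: [0.4, 0.9, -0.1]
opening: 0.168
gripper_force: 30.0
```

>>> jog_arm(deltas=[{"x": 0.42, "y": -1, "z": -1, "rx": 0, "ry": 0, "rz": 0, "fingers": 0}, {"x": 0.42, "y": -1, "z": -0.8, "rx": 0, "ry": 0, "rz": 0, "fingers": 0}, {"x": 0.42, "y": -1, "z": 0, "rx": 0, "ry": 0, "rz": 0, "fingers": 0}, {"x": 0.42, "y": -1, "z": 0, "rx": 0, "ry": 0, "rz": 0, "fingers": 0}, {"x": 0.42, "y": -1, "z": 0, "rx": 0, "ry": 0, "rz": 0, "fingers": 0}])

```text
time_s: 36.22
eef_pos: [0.5138, 0.0545, 0.1826]
tcp_rot: [-0.0, 1.0, -0.001, 0.001]
contact_force: [0.9, -0.7, -0.3]
opening: 0.174
gripper_force: 30.0
```

>>> jog_arm(deltas=[{"x": 0.42, "y": -1, "z": 0, "rx": 0, "ry": 0, "rz": 0, "fingers": 0}, {"x": 0.42, "y": -1, "z": 0, "rx": 0, "ry": 0, "rz": 0, "fingers": 0}, {"x": 0.42, "y": -1, "z": 0, "rx": 0, "ry": 0, "rz": 0, "fingers": 0}, {"x": 0.42, "y": -1, "z": 0, "rx": 0, "ry": 0, "rz": 0, "fingers": 0}, {"x": 0.42, "y": -1, "z": 0, "rx": 0, "ry": 0, "rz": 0, "fingers": 0}])

```text
time_s: 36.63
eef_pos: [0.5663, 0.1794, 0.1818]
tcp_rot: [0.0, 1.0, -0.001, -0.0]
contact_force: [-0.5, 0.2, -1.0]
opening: 0.168
gripper_force: 30.0
```

>>> jog_arm(deltas=[{"x": 0.42, "y": -1, "z": 0, "rx": 0, "ry": 0, "rz": 0, "fingers": 0}, {"x": 0, "y": 0, "z": 0.4, "rx": 0, "ry": 0, "rz": 0, "fingers": 0}, {"x": 0, "y": 0, "z": 0.8, "rx": 0, "ry": 0, "rz": 0, "fingers": 0}, {"x": 0, "y": 0, "z": 0.6, "rx": 0, "ry": 0, "rz": 0, "fingers": 0}, {"x": 0, "y": 0, "z": 0.3, "rx": 0, "ry": 0, "rz": 0, "fingers": 0}])

```text
time_s: 37.05
eef_pos: [0.5753, 0.2025, 0.1267]
tcp_rot: [0.001, 1.0, -0.001, -0.002]
contact_force: [-0.6, -0.3, -0.8]
opening: 0.172
gripper_force: 30.0
```

>>> jog_arm(deltas=[{"x": 0, "y": 0, "z": 0, "rx": 0, "ry": 0, "rz": 0, "fingers": 0}, {"x": 0, "y": 0, "z": 0, "rx": 0, "ry": 0, "rz": 0, "fingers": 0}, {"x": 0, "y": 0, "z": 0, "rx": 0, "ry": 0, "rz": 0, "fingers": 0}, {"x": 0, "y": 0, "z": 0, "rx": 0, "ry": 0, "rz": 0, "fingers": 0}, {"x": 0, "y": 0, "z": 0, "rx": 0, "ry": 0, "rz": 0, "fingers": 0}])

```text
time_s: 37.47
eef_pos: [0.5774, 0.2034, 0.1302]
tcp_rot: [-0.001, 1.0, -0.001, 0.001]
contact_force: [0.0, 0.2, -0.9]
opening: 0.172
gripper_force: 30.0
```

Target is (.5765,.2034), contact expected at z≈.0951.

>>> jog_arm(deltas=[{"x": -0.01, "y": 0, "z": 0.45, "rx": 0, "ry": 0, "rz": 0, "fingers": 0}, {"x": 0, "y": 0, "z": 0.4, "rx": 0, "ry": 0, "rz": 0, "fingers": 0}, {"x": 0, "y": 0, "z": 0.2, "rx": 0, "ry": 0, "rz": 0, "fingers": 0}, {"x": 0, "y": 0, "z": 0.1, "rx": 0, "ry": 0, "rz": 0, "fingers": 0}, {"x": 0, "y": 0, "z": 0, "rx": 0, "ry": 0, "rz": 0, "fingers": 0}])

```text
time_s: 37.88
eef_pos: [0.5761, 0.2028, 0.0989]
tcp_rot: [0.001, 1.0, -0.001, -0.001]
contact_force: [-0.1, 0.0, -1.6]
opening: 0.17
gripper_force: 30.0
```

>>> jog_arm(deltas=[{"x": 0, "y": 0, "z": 0, "rx": 0, "ry": 0, "rz": 0, "fingers": 0}, {"x": 0, "y": 0, "z": 0, "rx": 0, "ry": 0, "rz": 0, "fingers": 0}, {"x": 0, "y": 0, "z": 0, "rx": 0, "ry": 0, "rz": 0, "fingers": 0}, {"x": 0, "y": 0, "z": 0, "rx": 0, "ry": 0, "rz": 0, "fingers": 0}, {"x": 0, "y": 0, "z": 0, "rx": 0, "ry": 0, "rz": 0, "fingers": 0}])

```text
time_s: 38.3
eef_pos: [0.5768, 0.2033, 0.1006]
tcp_rot: [-0.0, 1.0, -0.001, 0.0]
contact_force: [0.2, -0.5, -1.2]
opening: 0.17
gripper_force: 30.0
```

>>> jog_arm(deltas=[{"x": -0.01, "y": 0, "z": 0.06, "rx": 0, "ry": 0, "rz": 0, "fingers": 0}, {"x": 0, "y": 0, "z": 0.06, "rx": 0, "ry": 0, "rz": 0, "fingers": 0}, {"x": 0, "y": 0, "z": 0.05, "rx": 0, "ry": 0, "rz": 0, "fingers": 0}, {"x": 0, "y": 0, "z": 0.02, "rx": 0, "ry": 0, "rz": 0, "fingers": 0}, {"x": 0, "y": 0, "z": 0, "rx": 0, "ry": 0, "rz": 0, "fingers": 0}])

```text
time_s: 38.72
eef_pos: [0.5763, 0.2031, 0.0953]
tcp_rot: [0.0, 1.0, -0.001, -0.0]
contact_force: [-0.3, -0.4, -0.4]
opening: 0.173
gripper_force: 30.0
```

>>> jog_arm(deltas=[{"x": 0, "y": 0, "z": 0.02, "rx": 0, "ry": 0, "rz": 0, "fingers": 0}, {"x": 0, "y": 0, "z": 0, "rx": 0, "ry": 0, "rz": 0, "fingers": 0}, {"x": 0, "y": 0, "z": 0, "rx": 0, "ry": 0, "rz": 0, "fingers": 0}, {"x": 0, "y": 0, "z": 0, "rx": 0, "ry": 0, "rz": 0, "fingers": 0}, {"x": 0, "y": 0, "z": 0, "rx": 0, "ry": 0, "rz": 0, "fingers": 0}])

```text
time_s: 39.13
eef_pos: [0.5765, 0.2032, 0.0951]
tcp_rot: [-0.0, 1.0, -0.001, 0.0]
contact_force: [0.7, -0.2, -0.7]
opening: 0.168
gripper_force: 30.0
```

>>> jog_arm(deltas=[{"x": 0, "y": 0, "z": 0.02, "rx": 0, "ry": 0, "rz": 0, "fingers": 0}, {"x": 0, "y": 0, "z": 0, "rx": 0, "ry": 0, "rz": 0, "fingers": 0}, {"x": 0, "y": 0, "z": 0, "rx": 0, "ry": 0, "rz": 0, "fingers": 0}, {"x": 0, "y": 0, "z": 0, "rx": 0, "ry": 0, "rz": 0, "fingers": 0}, {"x": 0, "y": 0, "z": 0, "rx": 0, "ry": 0, "rz": 0, "fingers": 0}])

```text
time_s: 39.55
eef_pos: [0.5766, 0.2032, 0.0951]
tcp_rot: [-0.0, 1.0, -0.001, 0.0]
contact_force: [-1.1, -0.4, 4.8]
opening: 0.17
gripper_force: 30.0
```

Contact at 5 N. I'll release, rise, back off toward the robot and check.

>>> jog_arm(deltas=[{"x": 0, "y": 0, "z": -0.01, "rx": 0, "ry": 0, "rz": 0, "fingers": 0}, {"x": 0, "y": 0, "z": 0, "rx": 0, "ry": 0, "rz": 0, "fingers": 18}, {"x": 0, "y": 0, "z": 0, "rx": 0, "ry": 0, "rz": 0, "fingers": 35}, {"x": 0, "y": 0, "z": 0, "rx": 0, "ry": 0, "rz": 0, "fingers": 35}, {"x": 0, "y": 0, "z": 0, "rx": 0, "ry": 0, "rz": 0, "fingers": 35}])

```text
time_s: 39.97
eef_pos: [0.5763, 0.2032, 0.0942]
tcp_rot: [0.0, 1.0, -0.001, -0.0]
contact_force: [-0.9, -0.2, -0.3]
opening: 0.343
gripper_force: 0.0
```

>>> jog_arm(deltas=[{"x": 0, "y": 0, "z": -0.3, "rx": 0, "ry": 0, "rz": 0, "fingers": 35}, {"x": 0, "y": 0, "z": -1, "rx": 0, "ry": 0, "rz": 0, "fingers": 35}, {"x": 0, "y": 0, "z": -1, "rx": 0, "ry": 0, "rz": 0, "fingers": 35}, {"x": -0.5, "y": 0, "z": -1, "rx": 0, "ry": 0, "rz": 0, "fingers": 35}, {"x": -1, "y": 0, "z": -1, "rx": 0, "ry": 0, "rz": 0, "fingers": 35}])

```text
time_s: 40.38
eef_pos: [0.5404, 0.2034, 0.2034]
tcp_rot: [-0.0, 1.0, -0.001, 0.001]
contact_force: [0.4, 1.6, 0.0]
opening: 0.399
gripper_force: 0.0
```

>>> jog_arm(deltas=[{"x": -1, "y": 0, "z": -1, "rx": 0, "ry": 0, "rz": 0, "fingers": 35}, {"x": -1, "y": 0, "z": -1, "rx": 0, "ry": 0, "rz": 0, "fingers": 35}, {"x": -1, "y": 0, "z": -1, "rx": 0, "ry": 0, "rz": 0, "fingers": 35}, {"x": -1, "y": 0, "z": -1, "rx": 0, "ry": 0, "rz": 0, "fingers": 35}, {"x": -1, "y": 0, "z": 0, "rx": 0, "ry": 0, "rz": 0, "fingers": 35}])

```text
time_s: 40.8
eef_pos: [0.415, 0.2045, 0.3082]
tcp_rot: [-0.003, 1.0, -0.001, 0.005]
contact_force: [0.0, 1.1, 0.3]
opening: 0.403
gripper_force: 0.0
```

>>> jog_arm(deltas=[{"x": -0.3, "y": 0, "z": 0, "rx": 0, "ry": 0, "rz": 0, "fingers": 35}, {"x": 0, "y": 0, "z": 0, "rx": 0, "ry": 0, "rz": 0, "fingers": 35}, {"x": 0, "y": 0, "z": 0, "rx": 0, "ry": 0, "rz": 0, "fingers": 35}, {"x": 0, "y": 0, "z": 0, "rx": 0, "ry": 0, "rz": 0, "fingers": 35}, {"x": 0, "y": 0, "z": 0, "rx": 0, "ry": 0, "rz": 0, "fingers": 35}])

```text
time_s: 41.22
eef_pos: [0.4072, 0.2035, 0.3015]
tcp_rot: [0.001, 1.0, -0.001, -0.001]
contact_force: [-0.5, -0.2, -0.2]
opening: 0.397
gripper_force: 0.0
```

```bash
python3 shot.py top_12 wrist_12 scene_12; for i in top_12 wrist_12; do python3 m1.py $i p88 p72 p58 p44; done
python3 -c "
import cv2,numpy as np
a=cv2.imread('pics/wrist_12.png')[0:220,130:450];b=cv2.imread('pics/scene_12.png')[120:270,340:500]
b=cv2.resize(b,(400,375));a=cv2.resize(a,(400,275))
t=cv2.resize(cv2.imread('pics/top_12.png')[60:310,110:470],(400,278))
c=np.vstack([a,t]);d=np.vstack([b,np.zeros((178,400,3),np.uint8)]);cv2.imwrite('pics/f12.png',np.hstack([c,d]))"
```

```text
41.3667 [0.407  0.2034 0.3016] [ 6.0e-04  1.0e+00 -1.3e-03 -6.0e-04] 0.0062
p88 px [204. 163.] [0.5745 0.2033] 87.1 n 177 vs top [-2.1  0.1]
p72 px [168. 223.] [0.44   0.2867] 72.0 n 87 vs top [-2.3 -0.3]
p58 px [155. 177.] [0.5463 0.3189] 57.1 n 175 vs top [-1.7 -0.4]
p44 px [218. 211.] [0.4664 0.1762] 43.1 n 171 vs top [-1.8 -0.1]
p88 px [321.  33.] [0.5763 0.2031] 87.3 n 135 vs top [-0.3 -0.1]
p72 px [259. 147.] [0.4424 0.2864] 71.7 n 180 vs top [ 0.1 -0.6]
p58 px [231.  63.] [0.5481 0.3187] 57.6 n 180 vs top [ 0.1 -0.6]
p44 px [341. 126.] [0.4679 0.1763] 43.4 n 180 vs top [-0.3 -0. ]
```

View pics/f12.png

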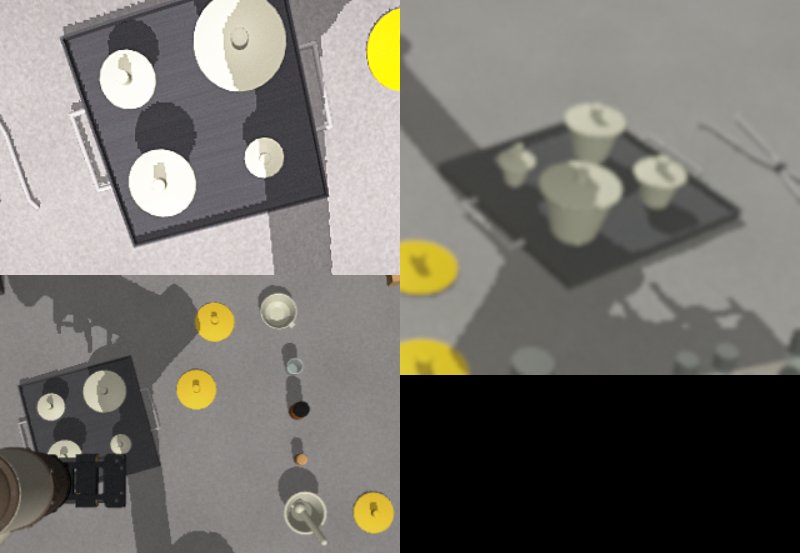

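The combined view shows all four lids level and centred on their crucibles, in the wrist crop at (240,40), (128,78), (162,183) and (264,157). In the top crop, the vial at (299,410) and the beaker at (294,367) are still standing. The lid centres agree with the crucible centres to within about 0.5 mm, so I'm handing in.

```bash
python3 -c "
from plant import env
print(env.hand_in())"
```

```text
the job is handed in; nothing more can be done
None
```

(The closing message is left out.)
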